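# Load the cup mixer, lock its cover and set its selector

### The job

Run the specimen cups on the worktop in the mixer: slide the latch aside to free the cover, swing the cover fully open, and stand every cup upright in the tray. Then lower the cover gently until it is shut, without letting it slam, slide the latch fully back to lock it, and finally turn the selector dial to as many clicks from its off mark as there are cups in the tray (two cups: second click). Leave the brown bottle and the small green-capped vial where they stand.

Things in the scene. Friction and masses are not known exactly. Their poses are not given: they have to be found in the camera images.
- mixer: white bench mixer, fixed to the worktop, with a tray under a hinged cover, a console with the dial at its right and a latch rail in front. Origin: on the worktop under the tray's centre; z up, x away from the robot and y to the robot's left when yaw is 0 (it stands turned by up to 0.12 rad). Console: y -140 to -245 mm, x -60 to +70 mm, 37 mm high
- tray_floor (a point): centre of the tray's inner floor, 12 mm above the worktop, axes as the mixer's. Inner space x -54 to +54 mm, y -134 to +134 mm; wall tops are 30 mm above the floor (42 above the worktop). Room for three cups in a row along y, 85 to 90 mm apart
- cover (a joint): angle of the clear-topped hood hinged along the tray's back, its top 81 mm above the worktop when shut: 0 shut, grows as its front swings up and back to the stop at 1.6 rad (upright, clear of the tray). 0.4 kg, hardly any friction: falls shut if let go below about 1.2 rad, rests on its stop from 1.4 rad. Can be neither lifted nor shut while the latch is locked
- cover_handle (a point): middle of the cover's handle, a round bar 12 mm thick along the mixer's y, free for 90 mm between its two end brackets, 44 mm in front of the cover's front wall and 65 mm above the worktop when shut. It moves on a radius of 177 mm about point cover_hinge and turns between fingers that pinch it. Axes turn with the cover
- cover_hinge (a point): point on the cover's hinge axis (along the mixer's y), at the same y as the handle's middle, 45 mm above the worktop; fixed
- latch (a joint): position of the cover latch (m): 0 locked (its plate covers the lug on the cover's front); slides along the mixer's +y, to the robot's left, to its stop at 0.040; the cover is free from 0.030. Stays where it is left, 1.5 N of friction
- latch_tab (a point): top centre of the latch's upright black tab, 14 mm (mixer x) by 24 mm (mixer y), 90 mm above the worktop; pinch it along the mixer's y by its top 30 mm or push it sideways. Its lock plate sticks out towards the cover 54 to 59 mm above the worktop; the rail under it is 24 mm high
- dial (a joint): angle of the selector dial: 0 at the off mark (the long thick tick, an end stop), growing clockwise seen from above; a click every 0.5236 rad (30 degrees) up to 3.1416 (six clicks, end stop). It snaps to the nearest click when let go; passing one takes about 0.06 N m. It is found on the fourth or fifth click
- dial_grip (a point): on the dial's vertical axis, in the middle of its grip bar, 70 mm above the worktop. The bar is 46 mm long, 14 mm wide and runs from 50 to 82 mm above the worktop; pinch it across its width. The x axis points along the bar to its pointer end (white line), which looks along the mixer's +y at 0, along its +x at three clicks
- dial_pointer (a point): top of the pointer end of the dial's grip bar, 23 mm from the dial's axis, 82 mm above the worktop
- cup_1: specimen cup, clear beaker with a yellow screw lid, 58 mm across the lid and 59 mm tall (the lid is the top 14 mm, the beaker below it 52 mm across), about 0.2 kg with most of it in the bottom; stands upright on the worktop; may be absent. Origin: centre of its underside, z up
- cup_2: specimen cup, clear beaker with a yellow screw lid, 58 mm across the lid and 59 mm tall (the lid is the top 14 mm, the beaker below it 52 mm across), about 0.2 kg with most of it in the bottom; stands upright on the worktop; may be absent. Origin: centre of its underside, z up
- cup_3: specimen cup, clear beaker with a red screw lid, 58 mm across the lid and 59 mm tall (the lid is the top 14 mm, the beaker below it 52 mm across), about 0.2 kg with most of it in the bottom; stands upright on the worktop; may be absent. Origin: centre of its underside, z up
- brown_bottle: bystander: brown bottle with a black cap, 52 mm across and 104 mm tall, loose; origin centre of its underside. Not to be disturbed
- small_vial: bystander: white vial with a green cap, 25 mm across and 49 mm tall, loose, in front of the mixer; origin centre of its underside. Not to be disturbed
Things that resemble listed ones, but are neither listed nor needed, are in the scene too. Of the things that look like the cup_3, the smallest one is meant.

How it is judged (in metres and radians):
On the way, in this order (a step that is already met when the one before it is completed fails the run):
1. the latch is slid aside (value of joint latch above 0.03 m), for 0.2 s.
2. the cover is fully open (value of joint cover above 1.45 rad), for 0.2 s.
3. every cup stands in the tray (x of cup_1 in the frame of mixer between -0.045 and 0.045 m and y of cup_1 in the frame of mixer between -0.125 and 0.125 m and z of cup_1 in the frame of mixer between 0.004 and 0.022 m and angle between each of cup_1, cup_2, cup_3's own z axis and vertical below 0.15 rad and x of cup_2 in the frame of mixer between -0.045 and 0.045 m and y of cup_2 in the frame of mixer between -0.125 and 0.125 m and z of cup_2 in the frame of mixer between 0.004 and 0.022 m and x of cup_3 in the frame of mixer between -0.045 and 0.045 m and y of cup_3 in the frame of mixer between -0.125 and 0.125 m and z of cup_3 in the frame of mixer between 0.004 and 0.022 m), for 0.2 s.
4. the cover is shut (value of joint cover below 0.04 rad), for 0.2 s.
5. the latch is locked over the shut cover (value of joint cover below 0.04 rad and value of joint latch below 0.008 m), for 0.2 s.
6. the dial stands on the click that equals the number of cups ((value of joint dial between 1.38754 and 1.75406 rad or (height (world z) of cup_1 below -5 m and value of joint dial between 0.863938 and 1.23046 rad) or (height (world z) of cup_2 below -5 m and value of joint dial between 0.863938 and 1.23046 rad) or (height (world z) of cup_3 below -5 m and value of joint dial between 0.863938 and 1.23046 rad) or (height (world z) of each of cup_1, cup_2 below -5 m and value of joint dial between 0.340339 and 0.706858 rad) or (height (world z) of each of cup_1, cup_3 below -5 m and value of joint dial between 0.340339 and 0.706858 rad) or (height (world z) of each of cup_2, cup_3 below -5 m and value of joint dial between 0.340339 and 0.706858 rad)) and (height (world z) of cup_1 above -5 m or value of joint dial below 1.309 rad) and (height (world z) of cup_2 above -5 m or value of joint dial below 1.309 rad) and (height (world z) of cup_3 above -5 m or value of joint dial below 1.309 rad) and (height (world z) of any of cup_1, cup_2 above -5 m or value of joint dial below 0.785398 rad) and (height (world z) of any of cup_1, cup_3 above -5 m or value of joint dial below 0.785398 rad) and (height (world z) of any of cup_2, cup_3 above -5 m or value of joint dial below 0.785398 rad)), for 0.2 s.
At the end, for the whole second after the job is handed in: Every cup present stands upright (within 0.15 rad) on the tray's floor, the cover is shut (below 0.04 rad), the latch locked (below 8 mm), and the dial rests on the click whose number, counted from the off mark, equals the number of cups (within a third of a click) (all of step 3 and all of step 5 and all of step 6 and velocity of joint dial between -0.2 and 0.2 rad/s); the robot touches nothing.
It fails at once if the cover slams shut (over 1.5 rad/s in the last 0.2 rad) (value of joint cover below 0.2 rad and velocity of joint cover below -1.5 rad/s).
It fails at once if the brown bottle is moved more than 30 mm (distance of brown_bottle from where it was at the start of the episode above 0.03 m).
It fails at once if the small vial is moved more than 30 mm (distance of small_vial from where it was at the start of the episode above 0.03 m).
Of cup_1, cup_2, cup_3 only 1 to 3 are there at a start; the rules pass over those that are not, and their reading is None.
At some moment in a run one of cup_1, cup_2, cup_3 may be knocked a few centimetres aside while the robot is not near it.
It also fails if it takes over 208 s, if anything falls off the work surface, if the arm or the gripper's body presses on something with over 40 N, if the wrist force passes 120 N, or if a joint passes its speed limit or range.

### The arm

A 6-joint arm with a two-finger parallel gripper is mounted at the origin on a cart in front of the work surface, level with it; the furniture and walls round the work are solid. World frame = base frame: x ahead of the robot, y to its left, z up, the work surface at z = 0. Lengths are in m, angles in degrees, forces in N, time in s.
With the tool pointing down it reaches from about 0.425 to 1.125 m from the base axis. Payload 14.9 kg.
Tool frame: the origin (TCP) lies between the finger pads; the fingertips stand 22 mm ahead of it and the grasp point (between the pads) lies 3 mm ahead of it; z points along the fingers, y is the line along which they close (so a half turn about z gives the same grasp; the last joint's range is limited). The gripper opens to 91 mm and grips with 3 to 60 N. Pads are 32 mm wide; open, the fingers measure 118 mm over their backs; the gripper's body (76 mm by 178 mm) begins 60 mm behind the grasp point.
Start: joints at [63.237, 21.709, 99.362, -0, 58.929, -1.908], TCP at [0.294, 0.635, 0.236] pointing down, gripper open.
Joint ranges: [-158.91, 158.91], [-42.39, 125.64], [0.06, 152.35], [-60.88, 240.88], [17.5, 164.5], [-176.32, 176.32]. Speed limits (degrees/s): [108.29, 108.29, 136.94, 180, 180, 180].

### API

Orientations are given as [roll, pitch, yaw] about the fixed x, y, z axes, in that order (R = Rz(yaw) Ry(pitch) Rx(roll)).
In Python, from rig import ctrl gives the robot as it stands.
- The arm moves only by the tool jog_arm, never from a script. Its argument "deltas" is a list of rows, each an object of numbers: "tx", "ty", "tz": the shift along the world's x, y, z in m; "roll": the turn about the world's z in rad; "jaw": the closure, from 0 (fully open) to 1 (shut). A call has 1 to 20 rows; each row shifts and turns the commanded pose from where the row before left it; what a row does not reach is not made up. A row lasts 1/12 s, in which the tool goes at most 41.7 mm and 7.16 degrees, less where a joint would pass 70% of its speed; a pose out of reach is approached as far as the arm can. A call with a gripper value outside its range is refused whole. The fingers move at their own pace and stop on an object; "squeeze" is the grip in N (left out, the last holds). Time passes only in rows, so rows that do not move let the fingers close. It gives the time, the measured TCP pose, the force, the opening and the grip force at its end, in the units of the state.
- ctrl.sense(): the state, without advancing time (a new reading comes with each control period).
- ctrl.get_image(name): name is "scene" or "top" or "wrist"; returns a dict with "pixels" (480x640x3 uint8, red, green, blue), "intrinsics" (3x3 intrinsics, pixels), "eye" and "orientation" of the camera in the world. Camera axes: x right, y up, looking along -z (the intrinsics and any distortion apply to the point x, -y, -z); pixel columns grow to the right and rows downward; lengths in m; the calibration is good to about 2 mm. A picture is of the moment at which its call begins. There is no depth.
- ctrl.job_done(): hands the job in; it is judged then, once.
The state is a dict: "time": time; "joint_positions": joint angles; "dq": joint speeds; "tau": joint torques, N m; "ee_pos": TCP position; "orientation": TCP orientation; "wrist_force": force on the tool from outside, world axes, zero at the start; "wrist_torque": the same for the moment, N m; "gripper_width": finger opening in m; "grasp_force": force on a finger pad.
Only numpy, scipy, OpenCV 4.12 (cv2) and the standard library are available. Lean on these libraries where they do the work, as an engineer would, in place of code of your own. Each camera call takes 0.05 s, during which the arm holds its last target. There are 200 camera calls.

## Working session

There is one attempt and no reset: what is moved stays moved. The work goes in short steps, Python scripts to look and compute and a tool call to move; the robot and the scene stay as the last step left them, time stands still between calls to the robot, and variables do not carry over. Pictures are saved under pics/ and viewed, at most 14 in all, crops included, and the job is handed in when it is done.

Besides the shell and the picture viewer there is one more tool, called after "Call:" in YAML: its name, and indented under it one key for each argument. jog_arm: Moves the arm, as the interface text tells. Its arguments: {"type":"object","properties":{"deltas":{"type":"array"},"squeeze":{"type":"number"}},"required":["deltas"]}

```bash
mkdir -p pics
cat > h.py <<'E'
import numpy as np, cv2
from rig import ctrl
def shot(n,f):
    d=ctrl.get_image(n); cv2.imwrite('pics/'+f+'.png',cv2.cvtColor(d['pixels'],cv2.COLOR_RGB2BGR))
    np.savez('pics/'+f+'.npz',K=d['intrinsics'],e=d['eye'],R=np.array(d['orientation']),**({'D':d['distortion']} if 'distortion' in d else {}))
    return d
def load(f):
    d=dict(np.load('pics/'+f+'.npz')); R=d['R']
    if R.shape!=(3,3):
        from scipy.spatial.transform import Rotation as Ro
        R=Ro.from_euler('xyz',R,degrees=True).as_matrix() if R.size==3 else Ro.from_quat(R).as_matrix()
    return d['K'],d['e'],R,d.get('D')
def px2w(f,u,v,z):
    K,e,R,D=load(f); p=cv2.undistortPoints(np.array([[[u,v]]],float),K,D)[0,0]
    r=R@np.array([p[0],-p[1],-1]); return e+r*(z-e[2])/r[2]
def w2px(f,P):
    K,e,R,D=load(f); c=(np.atleast_2d(P)-e)@R*[1,-1,-1]
    return cv2.projectPoints(c,np.zeros(3),np.zeros(3),K,D)[0][:,0]
E
python3 - <<'E'
from h import *
for n in ['scene','top']:
    d=shot(n,n+'0'); print(n,d.keys(),d['eye'],d['orientation'],d['intrinsics'])
print(ctrl.sense())
E
```

```text
scene dict_keys(['pixels', 'intrinsics', 'eye', 'orientation']) [-0.38648109 -0.66577769  0.72398132] [ 61.01012974  -0.53122783 -55.4487394 ] [[508.25796902   0.         324.49233728]
 [  0.         508.25796902 245.01846925]
 [  0.           0.           1.        ]]
top dict_keys(['pixels', 'intrinsics', 'eye', 'orientation']) [ 0.42085049 -0.04745822  1.55369945] [ 5.18110397e+00  4.17948931e-02 -8.98465629e+01] [[506.60607585   0.         322.10771004]
 [  0.         506.60607585 239.58938629]
 [  0.           0.           1.        ]]
{'time': 0.1, 'joint_positions': array([ 6.32374116e+01,  2.17341828e+01,  9.93929110e+01, -1.04047959e-03,
        5.89285970e+01, -1.90900788e+00]), 'dq': array([-0.01117435, -0.08026288, -0.0312938 ,  0.08086073, -0.03103769,
       -0.01802602]), 'tau': array([-1.05967982e-03, -7.65030241e+01, -4.35293627e+01,  6.51884638e-02,
        3.97388579e-02, -3.60990657e-05]), 'ee_pos': array([0.29407812, 0.63485689, 0.23536444]), 'orientation': array([-1.79944310e+02, -9.65009544e-04,  1.55146956e+02]), 'wrist_force': array([-1.23940307,  0.38090447, -0.1624921 ]), 'wrist_torque': array([0.03858545, 0.02590395, 0.03897301]), 'grasp_force': 0.0, 'gripper_width': 0.09135133219327085}
```

View pics/top0.png

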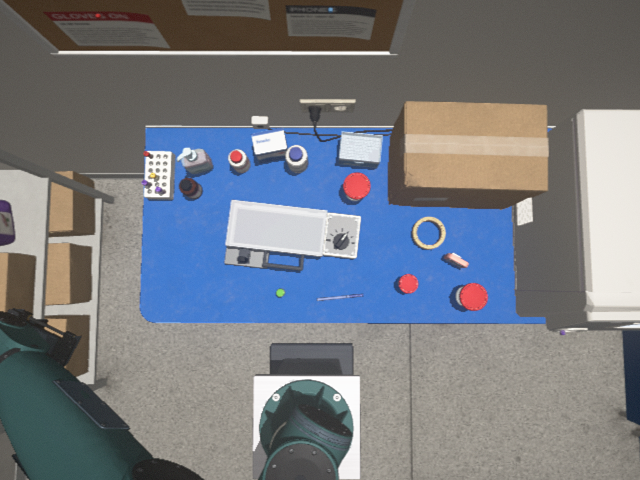

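View pics/scene0.png

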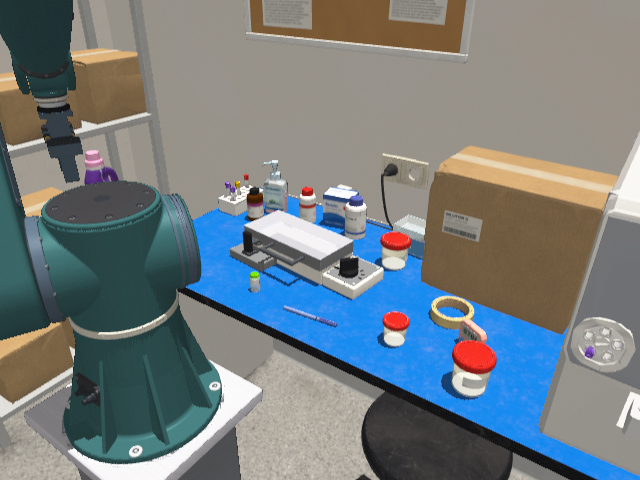

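The top view shows three red-lided cups at (357,187), (408,284) and (471,297), and no yellow lids. The one at (408,284) looks smallest, so it should be cup_3. The mixer is around (290,230), the latch tab at (243,256), the dial at (341,240), the vial at (280,293) and the brown bottle at (191,188). I'll confirm with an enlarged crop.

Run:
```python
from h import *
im=cv2.imread('pics/top0.png')
cv2.imwrite('pics/c1.png',cv2.resize(im[165:315,220:490],None,fx=2.96,fy=2.96,interpolation=cv2.INTER_CUBIC))
hsv=cv2.cvtColor(im,cv2.COLOR_BGR2HSV)
m=(((hsv[...,0]<8)|(hsv[...,0]>172))&(hsv[...,1]>150)&(hsv[...,2]>80)).astype(np.uint8)
n,l,s,c=cv2.connectedComponentsWithStats(m)
for i in range(1,n):
    if s[i,4]>60 and s[i,1]>120:
        p=px2w('top0',*c[i],.059); w=s[i,2]/506*1.49; print(c[i].round(1),s[i],p.round(4),'diam',round(w,3))
print(np.r_[[px2w('top0',280,293,.049)],[px2w('top0',191,188,.1)]])
```

```text
[235.6 156.1] [231 151  10  11  83] [0.8077 0.2148 0.059 ] diam 0.029
[356.3 185.6] [344 173  26  26 492] [ 0.7188 -0.1479  0.059 ] diam 0.077
[408.1 283.2] [400 275  17  17 210] [ 0.4284 -0.299   0.059 ] diam 0.05
[472.9 296.3] [460 283  27  27 540] [ 0.3905 -0.4885  0.059 ] diam 0.08
[[0.39852352 0.07797808 0.049     ]
 [0.70233634 0.3357064  0.1       ]]
```

View pics/c1.png

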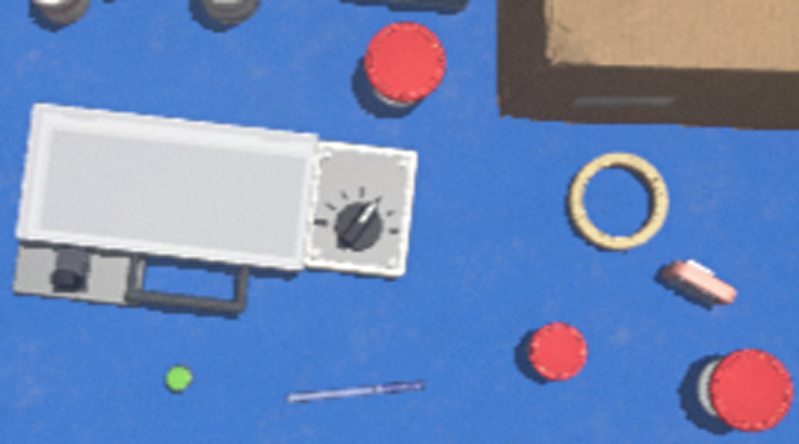

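The enlarged crop confirms it: the lid at crop (557,351), about 50–58 mm wide, is the smallest of the three red ones. The others are about 78–80 mm, so this one is cup_3. It's the only listed cup present, so the target is click 1. The dial looks to be on click 4. Next I'll fit the mixer pose.

Run:
```python
from h import *
from scipy.optimize import least_squares
c=lambda x,y:(220+x/2.96,165+y/2.96)
P=[c(415,152),c(403,276)]; M=np.array([[.07,-.245],[-.06,-.245]])
W=np.array([px2w('top0',*p,.037)[:2] for p in P])
def T(q,m): s,co=np.sin(q[2]),np.cos(q[2]); return m@np.array([[co,s],[-s,co]])+q[:2]
th=-.107
q=least_squares(lambda q:np.r_[(T(q,M)-W).ravel(),.1*(q[2]-th)],[.6,.05,th]).x; print('mixer',q,T(q,M)-W)
for n,p,z in [('tab',(72,262),.09),('handleL',(130,297),.065),('handleR',(242,306),.065),('handle',(187,301),.065),('dial',(358,225),.082),('coverTL',(37,104),.081),('coverFR',(304,270),.081),('coverFL',(18,240),.081),('railFL',(14,292),.024),('ptr',(378,202),.082)]:
    w=px2w('top0',*c(*p),z); d=w[:2]-q[:2]; R=np.array([[np.cos(q[2]),np.sin(q[2])],[-np.sin(q[2]),np.cos(q[2])]]); print(n,w.round(3),'mixer',(R@d).round(3))
```

```text
mixer [ 0.58620454  0.08974912 -0.10370815] [[ 0.00136004 -0.00039619]
 [-0.00136004  0.00039619]]
tab [0.513 0.179 0.09 ] mixer [-0.083  0.081]
handleL [0.479 0.125 0.065] mixer [-0.11   0.024]
handleR [0.471 0.014 0.065] mixer [-0.107 -0.088]
handle [0.476 0.068 0.065] mixer [-0.108 -0.033]
dial [ 0.55  -0.101  0.082] mixer [-0.016 -0.193]
coverTL [0.67  0.218 0.081] mixer [0.07  0.136]
coverFR [ 0.506 -0.048  0.081] mixer [-0.066 -0.145]
coverFL [0.535 0.234 0.081] mixer [-0.066  0.138]
railFL [0.486 0.248 0.024] mixer [-0.116  0.147]
ptr [ 0.573 -0.121  0.082] mixer [ 0.009 -0.211]
```

Call:
jog_arm:
  deltas:
    - {"tx": 0.0137,"ty": -0.0285,"roll": 0.0206}
    - {"tx": 0.0137,"ty": -0.0285,"roll": 0.0206}
    - {"tx": 0.0137,"ty": -0.0285,"roll": 0.0206}
    - {"tx": 0.0137,"ty": -0.0285,"roll": 0.0206}
    - {"tx": 0.0137,"ty": -0.0285,"roll": 0.0206}
    - {"tx": 0.0137,"ty": -0.0285,"roll": 0.0206}
    - {"tx": 0.0137,"ty": -0.0285,"roll": 0.0206}
    - {"tx": 0.0137,"ty": -0.0285,"roll": 0.0206}
    - {"tx": 0.0137,"ty": -0.0285,"roll": 0.0206}
    - {"tx": 0.0137,"ty": -0.0285,"roll": 0.0206}
    - {"tx": 0.0137,"ty": -0.0285,"roll": 0.0206}
    - {"tx": 0.0137,"ty": -0.0285,"roll": 0.0206}
    - {"tx": 0.0137,"ty": -0.0285,"roll": 0.0206}
    - {"tx": 0.0137,"ty": -0.0285,"roll": 0.0206}
    - {"tx": 0.0137,"ty": -0.0285,"roll": 0.0206}
    - {"tx": 0.0137,"ty": -0.0285,"roll": 0.0206}
    - {}
    - {}

```text
validation failed for argument at $.de...
```

Run:
```python
from h import *
shot('wrist','w1'); s=ctrl.sense(); print(s['ee_pos'],s['orientation'])
print(w2px('w1',[[.513,.179,.09],[.476,.068,.065],[.3985,.078,.049]]))
```

```text
[0.29409843 0.63489949 0.23542173] [-1.79948536e+02 -1.66161100e-03  1.55145084e+02]
[[ -12.87414895  625.51898396]
 [-104.91357528  606.97657905]
 [-132.82232025  536.25146852]]
```

View pics/w1.png

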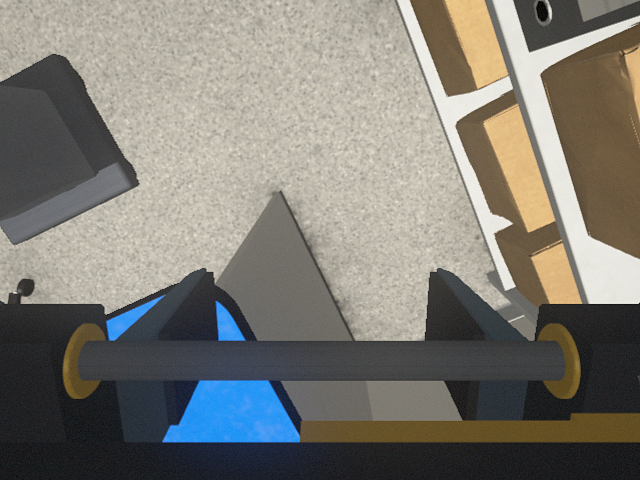

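The move was refused, so the picture only shows the floor and shelf from the start pose (4 views used). I'll resend with full rows.

Call:
jog_arm:
  deltas:
    - {"tx": 0.0137,"ty": -0.0285,"tz": 0,"roll": 0.0206,"jaw": 0}
    - {"tx": 0.0137,"ty": -0.0285,"tz": 0,"roll": 0.0206,"jaw": 0}
    - {"tx": 0.0137,"ty": -0.0285,"tz": 0,"roll": 0.0206,"jaw": 0}
    - {"tx": 0.0137,"ty": -0.0285,"tz": 0,"roll": 0.0206,"jaw": 0}
    - {"tx": 0.0137,"ty": -0.0285,"tz": 0,"roll": 0.0206,"jaw": 0}
    - {"tx": 0.0137,"ty": -0.0285,"tz": 0,"roll": 0.0206,"jaw": 0}
    - {"tx": 0.0137,"ty": -0.0285,"tz": 0,"roll": 0.0206,"jaw": 0}
    - {"tx": 0.0137,"ty": -0.0285,"tz": 0,"roll": 0.0206,"jaw": 0}
    - {"tx": 0.0137,"ty": -0.0285,"tz": 0,"roll": 0.0206,"jaw": 0}
    - {"tx": 0.0137,"ty": -0.0285,"tz": 0,"roll": 0.0206,"jaw": 0}
    - {"tx": 0.0137,"ty": -0.0285,"tz": 0,"roll": 0.0206,"jaw": 0}
    - {"tx": 0.0137,"ty": -0.0285,"tz": 0,"roll": 0.0206,"jaw": 0}
    - {"tx": 0.0137,"ty": -0.0285,"tz": 0,"roll": 0.0206,"jaw": 0}
    - {"tx": 0.0137,"ty": -0.0285,"tz": 0,"roll": 0.0206,"jaw": 0}
    - {"tx": 0.0137,"ty": -0.0285,"tz": 0,"roll": 0.0206,"jaw": 0}
    - {"tx": 0.0137,"ty": -0.0285,"tz": 0,"roll": 0.0206,"jaw": 0}
    - {"tx": 0,"ty": 0,"tz": 0,"roll": 0,"jaw": 0}
    - {"tx": 0,"ty": 0,"tz": 0,"roll": 0,"jaw": 0}

```text
time: 1.65
ee_pos: [0.5138, 0.178, 0.2358]
orientation: [-180.0, -0.0, 173.9]
wrist_force: [-0.2, 0.1, 0.3]
gripper_width: 0.0913
grasp_force: 0.0
```

Run:
```python
from h import *
shot('wrist','w2'); print(load('w2')[1:3])
print(w2px('w2',[[.513,.179,.09],[.476,.068,.065],[.3985,.078,.049]]))
```

```text
(array([0.43736751, 0.18632472, 0.38558994]), array([[ 1.06629283e-01, -9.56726630e-01, -2.70747762e-01],
       [ 9.94298722e-01,  1.02736338e-01,  2.85533987e-02],
       [ 4.97836754e-04, -2.72248782e-01,  9.62226768e-01]]))
[[322.0447335  231.96478337]
 [170.53157281 191.70700612]
 [169.9914357   83.4466152 ]]
```

View pics/w2.png

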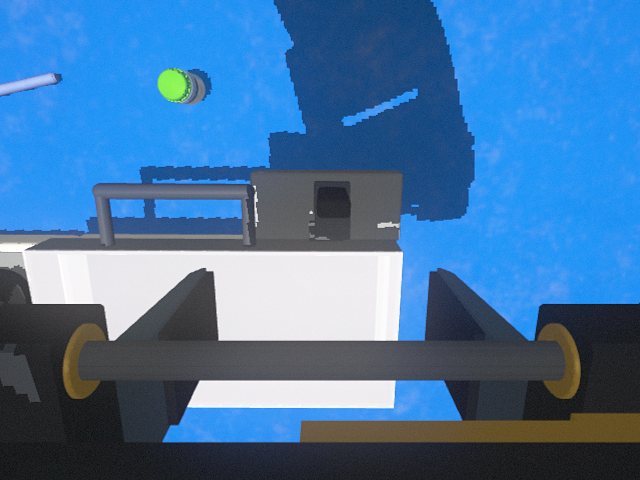

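Run:
```python
from h import *
im=cv2.imread('pics/w2.png')[160:260,80:420]
im=np.clip(im.astype(float)*1.8+15,0,255).astype(np.uint8)
cv2.imwrite('pics/c2.png',cv2.resize(im,None,fx=2.35,fy=2.35,interpolation=cv2.INTER_CUBIC))
```

```text
(no output)
```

View pics/c2.png

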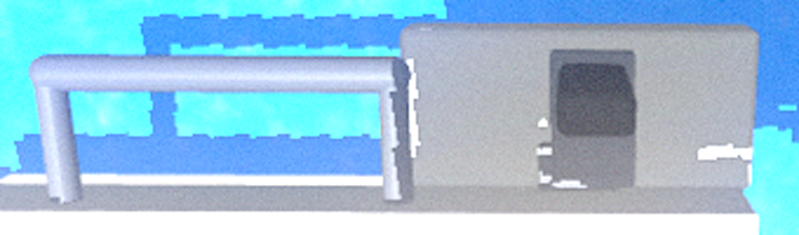

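Crop: the tab's black top is centred near w2 pixel (334,209). The handle bar's middle is near (174,191), within 4 px of the prediction.

Run:
```python
from h import *
for p,z in [((333.6,209),.09),((317,220),.09),((350,220),.09),((174.5,190.6),.065),((112,190),.065),((243,190.8),.065)]: print(px2w('w2',*p,z).round(4))
```

```text
[0.4973 0.1889 0.09  ]
[0.5039 0.1764 0.09  ]
[0.5064 0.1996 0.09  ]
[0.4755 0.0711 0.065 ]
[0.47   0.0244 0.065 ]
[0.4812 0.1225 0.065 ]
```

Call:
jog_arm:
  deltas:
    - {"tx": -0.0065,"ty": 0.005,"tz": -0.01,"roll": 0.0025,"jaw": 0.4}
    - {"tx": -0.0065,"ty": 0.005,"tz": -0.02,"roll": 0,"jaw": 0.4}
    - {"tx": 0,"ty": 0,"tz": -0.02,"roll": 0,"jaw": 0.4}
    - {"tx": 0,"ty": 0,"tz": -0.02,"roll": 0,"jaw": 0.4}
    - {"tx": 0,"ty": 0,"tz": -0.02,"roll": 0,"jaw": 0.4}
    - {"tx": 0,"ty": 0,"tz": -0.02,"roll": 0,"jaw": 0.4}
    - {"tx": 0,"ty": 0,"tz": -0.015,"roll": 0,"jaw": 0.4}
    - {"tx": 0,"ty": 0,"tz": -0.012,"roll": 0,"jaw": 0.4}
    - {"tx": 0,"ty": 0,"tz": -0.01,"roll": 0,"jaw": 0.4}
    - {"tx": 0,"ty": 0,"tz": 0,"roll": 0,"jaw": 0.4}
    - {"tx": 0,"ty": 0,"tz": 0,"roll": 0,"jaw": 0.8}
    - {"tx": 0,"ty": 0,"tz": 0,"roll": 0,"jaw": 0.8}
    - {"tx": 0,"ty": 0,"tz": 0,"roll": 0,"jaw": 0.8}
    - {"tx": 0,"ty": 0,"tz": 0,"roll": 0,"jaw": 0.8}
    - {"tx": 0,"ty": 0,"tz": 0,"roll": 0,"jaw": 0.8}
  squeeze: 10

```text
time: 2.95
ee_pos: [0.5007, 0.1892, 0.0895]
orientation: [180.0, 0.0, 174.2]
wrist_force: [0.9, -1.1, 1.6]
gripper_width: 0.0243
grasp_force: 0.7
```

Call:
jog_arm:
  deltas:
    - {"tx": 0.0,"ty": 0.0,"tz": 0,"roll": 0,"jaw": 0.85}
    - {"tx": 0.0,"ty": 0.0,"tz": 0,"roll": 0,"jaw": 0.85}
    - {"tx": 0.0005,"ty": 0.005,"tz": 0,"roll": 0,"jaw": 0.85}
    - {"tx": 0.0005,"ty": 0.005,"tz": 0,"roll": 0,"jaw": 0.85}
    - {"tx": 0.0005,"ty": 0.005,"tz": 0,"roll": 0,"jaw": 0.85}
    - {"tx": 0.0005,"ty": 0.005,"tz": 0,"roll": 0,"jaw": 0.85}
    - {"tx": 0.0005,"ty": 0.005,"tz": 0,"roll": 0,"jaw": 0.85}
    - {"tx": 0.0005,"ty": 0.005,"tz": 0,"roll": 0,"jaw": 0.85}
    - {"tx": 0.0005,"ty": 0.005,"tz": 0,"roll": 0,"jaw": 0.85}
    - {"tx": 0.0005,"ty": 0.004,"tz": 0,"roll": 0,"jaw": 0.85}
    - {"tx": 0,"ty": 0,"tz": 0,"roll": 0,"jaw": 0.85}
    - {"tx": 0,"ty": 0,"tz": 0,"roll": 0,"jaw": 0.85}
    - {"tx": 0,"ty": 0,"tz": 0,"roll": 0,"jaw": 0.85}

```text
time: 4.03
ee_pos: [0.5048, 0.2269, 0.0894]
orientation: [-179.9, 0.0, 174.2]
wrist_force: [2.6, -21.3, 13.7]
gripper_width: 0.0294
grasp_force: 10.0
```

Call:
jog_arm:
  deltas:
    - {"tx": 0,"ty": 0,"tz": 0,"roll": 0,"jaw": 0.45}
    - {"tx": 0,"ty": 0,"tz": 0,"roll": 0,"jaw": 0.45}
    - {"tx": 0,"ty": 0,"tz": 0.02,"roll": 0,"jaw": 0.45}
    - {"tx": 0,"ty": 0,"tz": 0.03,"roll": 0,"jaw": 0.45}
    - {"tx": 0,"ty": 0,"tz": 0.03,"roll": 0,"jaw": 0.5}
    - {"tx": 0,"ty": 0,"tz": 0.03,"roll": 0,"jaw": 0.56}
    - {"tx": -0.0023,"ty": -0.012,"tz": 0,"roll": -0.121,"jaw": 0.56}
    - {"tx": -0.0023,"ty": -0.012,"tz": 0,"roll": -0.121,"jaw": 0.56}
    - {"tx": -0.0023,"ty": -0.012,"tz": 0,"roll": -0.121,"jaw": 0.56}
    - {"tx": -0.0023,"ty": -0.012,"tz": 0,"roll": -0.121,"jaw": 0.56}
    - {"tx": -0.0023,"ty": -0.012,"tz": 0,"roll": -0.121,"jaw": 0.56}
    - {"tx": -0.0023,"ty": -0.012,"tz": 0,"roll": -0.121,"jaw": 0.56}
    - {"tx": -0.0023,"ty": -0.012,"tz": 0,"roll": -0.121,"jaw": 0.56}
    - {"tx": -0.0023,"ty": -0.012,"tz": 0,"roll": -0.121,"jaw": 0.56}
    - {"tx": -0.0023,"ty": -0.012,"tz": 0,"roll": -0.121,"jaw": 0.56}
    - {"tx": -0.0023,"ty": -0.012,"tz": 0,"roll": -0.121,"jaw": 0.56}
    - {"tx": -0.0023,"ty": -0.012,"tz": 0,"roll": -0.121,"jaw": 0.56}
    - {"tx": -0.0023,"ty": -0.012,"tz": 0,"roll": -0.121,"jaw": 0.56}
    - {"tx": -0.0023,"ty": -0.012,"tz": 0,"roll": -0.121,"jaw": 0.56}
    - {"tx": 0,"ty": 0,"tz": 0,"roll": 0,"jaw": 0.56}

```text
time: 5.7
ee_pos: [0.474, 0.0711, 0.1988]
orientation: [-180.0, 0.0, 83.6]
wrist_force: [-0.4, 0.4, -0.1]
gripper_width: 0.0404
grasp_force: 0.0
```

Run:
```python
from h import *
shot('top','t2'); shot('wrist','w3')
a=cv2.imread('pics/t2.png')[165:315,220:490]; b=cv2.imread('pics/w3.png')
a=cv2.resize(a,(540,300),interpolation=cv2.INTER_CUBIC); b=cv2.resize(b[120:420],(540,253))
cv2.imwrite('pics/c3.png',np.vstack([a,b])); print(w2px('w3',[[.4755,.072,.065],[.501,.228,.09]]))
s=ctrl.sense(); print(s['ee_pos'],s['orientation'],s['joint_positions'])
```

```text
[[322.67486443 237.54853021]
 [340.41459963 -36.8835869 ]]
[0.47453691 0.07225367 0.19894425] [ 1.79997715e+02 -1.28372349e-02  8.42046195e+01] [5.86891908e+00 4.66920169e+00 1.25524570e+02 1.58549096e-02
 4.98013963e+01 1.16540669e+01]
```

View pics/c3.png

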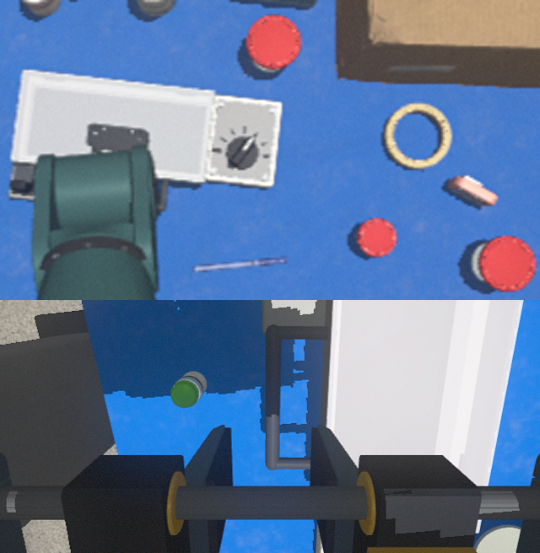

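Latch tab is fully left, and the bar sits where predicted (w3 column 323). Descending to pinch the handle.

Call:
jog_arm:
  deltas:
    - {"tx": 0.001,"ty": 0,"tz": -0.015,"roll": 0,"jaw": 0.56}
    - {"tx": 0,"ty": 0,"tz": -0.02,"roll": 0,"jaw": 0.56}
    - {"tx": 0,"ty": 0,"tz": -0.02,"roll": 0,"jaw": 0.56}
    - {"tx": 0,"ty": 0,"tz": -0.02,"roll": 0,"jaw": 0.56}
    - {"tx": 0,"ty": 0,"tz": -0.02,"roll": 0,"jaw": 0.56}
    - {"tx": 0,"ty": 0,"tz": -0.02,"roll": 0,"jaw": 0.56}
    - {"tx": 0,"ty": 0,"tz": -0.016,"roll": 0,"jaw": 0.56}
    - {"tx": 0,"ty": 0,"tz": 0,"roll": 0,"jaw": 0.56}
    - {"tx": 0,"ty": 0,"tz": 0,"roll": 0,"jaw": 0.95}
    - {"tx": 0,"ty": 0,"tz": 0,"roll": 0,"jaw": 0.95}
    - {"tx": 0,"ty": 0,"tz": 0,"roll": 0,"jaw": 0.95}
    - {"tx": 0,"ty": 0,"tz": 0,"roll": 0,"jaw": 0.95}
    - {"tx": 0,"ty": 0,"tz": 0,"roll": 0,"jaw": 0.95}
    - {"tx": 0,"ty": 0,"tz": 0,"roll": 0,"jaw": 0.95}
  squeeze: 25

```text
time: 6.97
ee_pos: [0.4757, 0.0723, 0.0687]
orientation: [180.0, -0.0, 84.0]
wrist_force: [-4.9, 1.9, 9.6]
gripper_width: 0.0112
grasp_force: 25.0
```

Run:
```python
import numpy as np
a0=np.arctan2(20,175.87); ths=np.linspace(0,1.59,33); r=.177
# smooth ramp
u=np.linspace(0,1,33); ths=1.59*u
x=-r*np.cos(a0+ths); z=r*np.sin(a0+ths); c,s=np.cos(-.1037),np.sin(-.1037)
for i in range(32): 
    d=x[i+1]-x[i]; print('{"tx": %.4f, "ty": %.4f, "tz": %.4f, "roll": 0, "jaw": 0.95},'%(d*c,d*s,z[i+1]-z[i]))
```

```text
{"tx": 0.0012, "ty": -0.0001, "tz": 0.0087, "roll": 0, "jaw": 0.95},
{"tx": 0.0016, "ty": -0.0002, "tz": 0.0086, "roll": 0, "jaw": 0.95},
{"tx": 0.0021, "ty": -0.0002, "tz": 0.0085, "roll": 0, "jaw": 0.95},
{"tx": 0.0025, "ty": -0.0003, "tz": 0.0084, "roll": 0, "jaw": 0.95},
{"tx": 0.0029, "ty": -0.0003, "tz": 0.0083, "roll": 0, "jaw": 0.95},
{"tx": 0.0033, "ty": -0.0003, "tz": 0.0081, "roll": 0, "jaw": 0.95},
{"tx": 0.0037, "ty": -0.0004, "tz": 0.0080, "roll": 0, "jaw": 0.95},
{"tx": 0.0041, "ty": -0.0004, "tz": 0.0078, "roll": 0, "jaw": 0.95},
{"tx": 0.0045, "ty": -0.0005, "tz": 0.0076, "roll": 0, "jaw": 0.95},
{"tx": 0.0048, "ty": -0.0005, "tz": 0.0073, "roll": 0, "jaw": 0.95},
{"tx": 0.0052, "ty": -0.0005, "tz": 0.0071, "roll": 0, "jaw": 0.95},
{"tx": 0.0055, "ty": -0.0006, "tz": 0.0068, "roll": 0, "jaw": 0.95},
{"tx": 0.0059, "ty": -0.0006, "tz": 0.0065, "roll": 0, "jaw": 0.95},
{"tx": 0.0062, "ty": -0.0006, "tz": 0.0062, "roll": 0, "jaw": 0.95},
{"tx": 0.0065, "ty": -0.0007, "tz": 0.0059, "roll": 0, "jaw": 0.95},
{"tx": 0.0068, "ty": -0.0007, "tz": 0.0056, "roll": 0, "jaw": 0.9
[... 410 characters left out ...]
 0.95},
{"tx": 0.0082, "ty": -0.0009, "tz": 0.0029, "roll": 0, "jaw": 0.95},
{"tx": 0.0084, "ty": -0.0009, "tz": 0.0025, "roll": 0, "jaw": 0.95},
{"tx": 0.0085, "ty": -0.0009, "tz": 0.0021, "roll": 0, "jaw": 0.95},
{"tx": 0.0086, "ty": -0.0009, "tz": 0.0017, "roll": 0, "jaw": 0.95},
{"tx": 0.0087, "ty": -0.0009, "tz": 0.0012, "roll": 0, "jaw": 0.95},
{"tx": 0.0087, "ty": -0.0009, "tz": 0.0008, "roll": 0, "jaw": 0.95},
{"tx": 0.0087, "ty": -0.0009, "tz": 0.0004, "roll": 0, "jaw": 0.95},
{"tx": 0.0087, "ty": -0.0009, "tz": -0.0001, "roll": 0, "jaw": 0.95},
{"tx": 0.0087, "ty": -0.0009, "tz": -0.0005, "roll": 0, "jaw": 0.95},
{"tx": 0.0087, "ty": -0.0009, "tz": -0.0009, "roll": 0, "jaw": 0.95},
```

Call:
jog_arm:
  deltas:
    - {"tx": 0.0012,"ty": -0.0001,"tz": 0.0087,"roll": 0,"jaw": 0.95}
    - {"tx": 0.0016,"ty": -0.0002,"tz": 0.0086,"roll": 0,"jaw": 0.95}
    - {"tx": 0.0021,"ty": -0.0002,"tz": 0.0085,"roll": 0,"jaw": 0.95}
    - {"tx": 0.0025,"ty": -0.0003,"tz": 0.0084,"roll": 0,"jaw": 0.95}
    - {"tx": 0.0029,"ty": -0.0003,"tz": 0.0083,"roll": 0,"jaw": 0.95}
    - {"tx": 0.0033,"ty": -0.0003,"tz": 0.0081,"roll": 0,"jaw": 0.95}
    - {"tx": 0.0037,"ty": -0.0004,"tz": 0.008,"roll": 0,"jaw": 0.95}
    - {"tx": 0.0041,"ty": -0.0004,"tz": 0.0078,"roll": 0,"jaw": 0.95}
    - {"tx": 0.0045,"ty": -0.0005,"tz": 0.0076,"roll": 0,"jaw": 0.95}
    - {"tx": 0.0048,"ty": -0.0005,"tz": 0.0073,"roll": 0,"jaw": 0.95}
    - {"tx": 0.0052,"ty": -0.0005,"tz": 0.0071,"roll": 0,"jaw": 0.95}
    - {"tx": 0.0055,"ty": -0.0006,"tz": 0.0068,"roll": 0,"jaw": 0.95}
    - {"tx": 0.0059,"ty": -0.0006,"tz": 0.0065,"roll": 0,"jaw": 0.95}
    - {"tx": 0.0062,"ty": -0.0006,"tz": 0.0062,"roll": 0,"jaw": 0.95}
    - {"tx": 0.0065,"ty": -0.0007,"tz": 0.0059,"roll": 0,"jaw": 0.95}
    - {"tx": 0.0068,"ty": -0.0007,"tz": 0.0056,"roll": 0,"jaw": 0.95}

```text
time: 8.3
ee_pos: [0.5397, 0.0651, 0.1886]
orientation: [-179.6, 0.1, 84.1]
wrist_force: [-23.8, -0.2, 26.8]
gripper_width: 0.0113
grasp_force: 25.0
```

Call:
jog_arm:
  deltas:
    - {"tx": 0.005,"ty": -0.0007,"tz": 0.0067,"roll": 0,"jaw": 0.95}
    - {"tx": 0.0063,"ty": -0.0008,"tz": 0.0056,"roll": 0,"jaw": 0.95}
    - {"tx": 0.0075,"ty": -0.0008,"tz": 0.0045,"roll": 0,"jaw": 0.95}
    - {"tx": 0.0077,"ty": -0.0008,"tz": 0.0041,"roll": 0,"jaw": 0.95}
    - {"tx": 0.0079,"ty": -0.0008,"tz": 0.0037,"roll": 0,"jaw": 0.95}
    - {"tx": 0.0081,"ty": -0.0008,"tz": 0.0033,"roll": 0,"jaw": 0.95}
    - {"tx": 0.0082,"ty": -0.0009,"tz": 0.0029,"roll": 0,"jaw": 0.95}
    - {"tx": 0.0084,"ty": -0.0009,"tz": 0.0025,"roll": 0,"jaw": 0.95}

```text
time: 8.97
ee_pos: [0.6022, 0.0582, 0.2215]
orientation: [180.0, 0.0, 84.1]
wrist_force: [-2.1, -3.5, -0.4]
gripper_width: 0.0113
grasp_force: 25.0
```

Call:
jog_arm:
  deltas:
    - {"tx": 0.0085,"ty": -0.0009,"tz": 0.0021,"roll": 0,"jaw": 0.95}
    - {"tx": 0.0086,"ty": -0.0009,"tz": 0.0017,"roll": 0,"jaw": 0.95}
    - {"tx": 0.0087,"ty": -0.0009,"tz": 0.0012,"roll": 0,"jaw": 0.95}
    - {"tx": 0.0087,"ty": -0.0009,"tz": 0.0008,"roll": 0,"jaw": 0.95}
    - {"tx": 0.0087,"ty": -0.0009,"tz": 0.0004,"roll": 0,"jaw": 0.95}
    - {"tx": 0.0087,"ty": -0.0009,"tz": -0.0001,"roll": 0,"jaw": 0.95}
    - {"tx": 0.0087,"ty": -0.0009,"tz": -0.0005,"roll": 0,"jaw": 0.95}
    - {"tx": 0.007,"ty": -0.0007,"tz": -0.0009,"roll": 0,"jaw": 0.95}
    - {"tx": 0,"ty": 0,"tz": 0,"roll": 0,"jaw": 0.95}
    - {"tx": 0,"ty": 0,"tz": 0,"roll": 0,"jaw": 0.95}
    - {"tx": 0,"ty": 0,"tz": 0,"roll": 0,"jaw": 0.95}

```text
time: 9.88
ee_pos: [0.6698, 0.051, 0.2258]
orientation: [180.0, 0.1, 84.0]
wrist_force: [-0.9, -4.8, 1.7]
gripper_width: 0.0113
grasp_force: 25.0
```

Call:
jog_arm:
  deltas:
    - {"tx": 0,"ty": 0,"tz": 0,"roll": 0,"jaw": 0.6}
    - {"tx": 0,"ty": 0,"tz": 0,"roll": 0,"jaw": 0.6}
    - {"tx": 0,"ty": 0,"tz": 0,"roll": 0,"jaw": 0.6}
    - {"tx": 0,"ty": 0,"tz": 0.02,"roll": 0,"jaw": 0.6}
    - {"tx": 0,"ty": 0,"tz": 0.04,"roll": 0,"jaw": 0.6}
    - {"tx": 0,"ty": 0,"tz": 0.04,"roll": 0,"jaw": 0.6}
    - {"tx": -0.0173,"ty": -0.025,"tz": 0,"roll": -0.1125,"jaw": 0}
    - {"tx": -0.0173,"ty": -0.025,"tz": 0,"roll": -0.1125,"jaw": 0}
    - {"tx": -0.0173,"ty": -0.025,"tz": 0,"roll": -0.1125,"jaw": 0}
    - {"tx": -0.0173,"ty": -0.025,"tz": 0,"roll": -0.1125,"jaw": 0}
    - {"tx": -0.0173,"ty": -0.025,"tz": 0,"roll": -0.1125,"jaw": 0}
    - {"tx": -0.0173,"ty": -0.025,"tz": 0,"roll": -0.1125,"jaw": 0}
    - {"tx": -0.0173,"ty": -0.025,"tz": 0,"roll": -0.1125,"jaw": 0}
    - {"tx": -0.0173,"ty": -0.025,"tz": 0,"roll": -0.1125,"jaw": 0}
    - {"tx": -0.0173,"ty": -0.025,"tz": 0,"roll": -0.1125,"jaw": 0}
    - {"tx": -0.0173,"ty": -0.025,"tz": 0,"roll": -0.1125,"jaw": 0}
    - {"tx": -0.0173,"ty": -0.025,"tz": 0,"roll": -0.1125,"jaw": 0}
    - {"tx": -0.0173,"ty": -0.025,"tz": 0,"roll": -0.1125,"jaw": 0}
    - {"tx": -0.0173,"ty": -0.025,"tz": 0,"roll": -0.1125,"jaw": 0}
    - {"tx": -0.0173,"ty": -0.025,"tz": 0,"roll": -0.1125,"jaw": 0}

```text
time: 11.55
ee_pos: [0.426, -0.2992, 0.3257]
orientation: [180.0, -0.0, -6.5]
wrist_force: [-0.3, -0.1, -0.4]
gripper_width: 0.0912
grasp_force: 0.0
```

```bash
cat > find.py <<'E'
from h import *
def reds(f,z=.059,ymin=0):
    hsv=cv2.cvtColor(cv2.imread('pics/'+f+'.png'),cv2.COLOR_BGR2HSV)
    m=(((hsv[...,0]<8)|(hsv[...,0]>172))&(hsv[...,1]>150)&(hsv[...,2]>60)).astype(np.uint8)
    n,l,s,c=cv2.connectedComponentsWithStats(m)
    for i in range(1,n):
        if s[i,4]>100 and s[i,1]>ymin:
            x,y,w,h,_=s[i]; b=(x+w/2-.5,y+h/2-.5); print(f,b,s[i],px2w(f,*b,z).round(4))
E
python3 - <<'E'
from find import *
shot('wrist','w4'); shot('top','t4'); shot('scene','s4'); reds('w4'); reds('t4',ymin=120); s=ctrl.sense(); print(s['ee_pos'],s['orientation'],s['time'])
a=cv2.imread('pics/t4.png')[120:340,130:530];b=cv2.imread('pics/w4.png');c=cv2.imread('pics/s4.png')
cv2.imwrite('pics/c4.png',np.vstack([np.hstack([cv2.resize(b,(400,300)),cv2.resize(c,(400,300))]),cv2.resize(a,(545,300))[:, :545] if 0 else np.hstack([cv2.resize(a,(545,300)),np.zeros((300,255,3),np.uint8)])]))
E
```

```text
w4 (np.float64(321.5), np.float64(187.5)) [ 294  174   56   28 1068] [ 0.4409 -0.301   0.059 ]
w4 (np.float64(519.0), np.float64(221.5)) [ 477  181   85   82 5365] [ 0.3847 -0.4933  0.059 ]
w4 (np.float64(312.5), np.float64(223.0)) [300 217  26  13 219] [ 0.4065 -0.288   0.059 ]
t4 (np.float64(356.5), np.float64(185.5)) [344 173  26  26 496] [ 0.7191 -0.1484  0.059 ]
[ 0.42609481 -0.29939084  0.32556697] [ 1.79994083e+02 -2.25516179e-02 -6.35037165e+00] 11.7
```

View pics/c4.png

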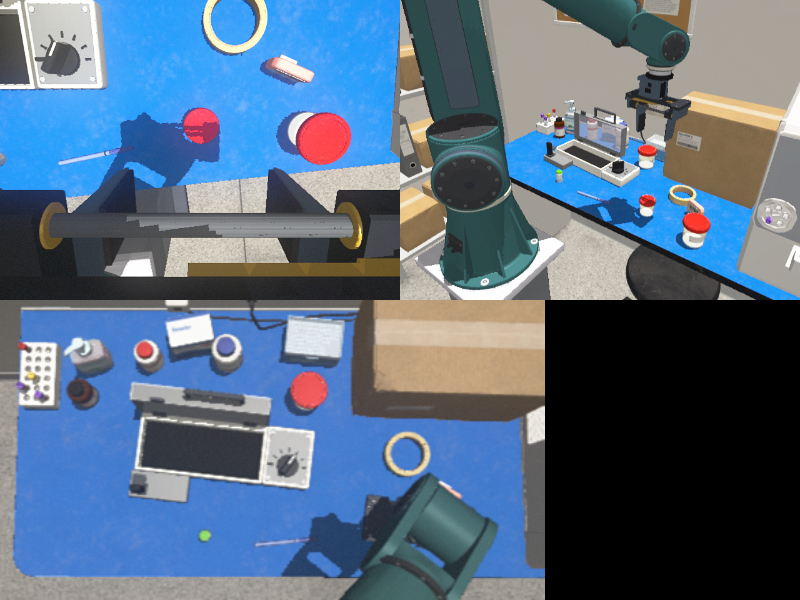

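The pictures show the cover upright, the tray empty and open, the latch at left, the vial and bottle in place, and cup_3's lid at w4 pixel (321,201), which is about (0.428, -0.300). Grasping it now.

Call:
jog_arm:
  deltas:
    - {"tx": 0.002,"ty": -0.001,"tz": -0.02,"roll": 0,"jaw": 0}
    - {"tx": 0,"ty": 0,"tz": -0.03,"roll": 0,"jaw": 0}
    - {"tx": 0,"ty": 0,"tz": -0.03,"roll": 0,"jaw": 0}
    - {"tx": 0,"ty": 0,"tz": -0.03,"roll": 0,"jaw": 0}
    - {"tx": 0,"ty": 0,"tz": -0.03,"roll": 0,"jaw": 0}
    - {"tx": 0,"ty": 0,"tz": -0.03,"roll": 0,"jaw": 0}
    - {"tx": 0,"ty": 0,"tz": -0.03,"roll": 0,"jaw": 0}
    - {"tx": 0,"ty": 0,"tz": -0.025,"roll": 0,"jaw": 0}
    - {"tx": 0,"ty": 0,"tz": -0.02,"roll": 0,"jaw": 0}
    - {"tx": 0,"ty": 0,"tz": -0.015,"roll": 0,"jaw": 0}
    - {"tx": 0,"ty": 0,"tz": -0.011,"roll": 0,"jaw": 0}
    - {"tx": 0,"ty": 0,"tz": 0,"roll": 0,"jaw": 0}
    - {"tx": 0,"ty": 0,"tz": 0,"roll": 0,"jaw": 0.5}
    - {"tx": 0,"ty": 0,"tz": 0,"roll": 0,"jaw": 0.5}
    - {"tx": 0,"ty": 0,"tz": 0,"roll": 0,"jaw": 0.5}
    - {"tx": 0,"ty": 0,"tz": 0,"roll": 0,"jaw": 0.5}
    - {"tx": 0,"ty": 0,"tz": 0,"roll": 0,"jaw": 0.5}
    - {"tx": 0,"ty": 0,"tz": 0,"roll": 0,"jaw": 0.5}
  squeeze: 15

```text
time: 13.2
ee_pos: [0.429, -0.2995, 0.0548]
orientation: [180.0, -0.0, -6.2]
wrist_force: [-0.5, -1.7, 2.9]
gripper_width: 0.055
grasp_force: 15.0
```

Call:
jog_arm:
  deltas:
    - {"tx": 0,"ty": 0,"tz": 0.015,"roll": 0,"jaw": 0.5}
    - {"tx": 0,"ty": 0,"tz": 0.03,"roll": 0,"jaw": 0.5}
    - {"tx": 0,"ty": 0,"tz": 0.035,"roll": 0,"jaw": 0.5}
    - {"tx": 0,"ty": 0,"tz": 0.035,"roll": 0,"jaw": 0.5}
    - {"tx": 0.0109,"ty": 0.0278,"tz": 0.02,"roll": 0,"jaw": 0.5}
    - {"tx": 0.0109,"ty": 0.0278,"tz": 0,"roll": 0,"jaw": 0.5}
    - {"tx": 0.0109,"ty": 0.0278,"tz": 0,"roll": 0,"jaw": 0.5}
    - {"tx": 0.0109,"ty": 0.0278,"tz": 0,"roll": 0,"jaw": 0.5}
    - {"tx": 0.0109,"ty": 0.0278,"tz": 0,"roll": 0,"jaw": 0.5}
    - {"tx": 0.0109,"ty": 0.0278,"tz": 0,"roll": 0,"jaw": 0.5}
    - {"tx": 0.0109,"ty": 0.0278,"tz": 0,"roll": 0,"jaw": 0.5}
    - {"tx": 0.0109,"ty": 0.0278,"tz": 0,"roll": 0,"jaw": 0.5}
    - {"tx": 0.0109,"ty": 0.0278,"tz": 0,"roll": 0,"jaw": 0.5}
    - {"tx": 0.0109,"ty": 0.0278,"tz": 0,"roll": 0,"jaw": 0.5}
    - {"tx": 0.0109,"ty": 0.0278,"tz": 0,"roll": 0,"jaw": 0.5}
    - {"tx": 0.0109,"ty": 0.0278,"tz": 0,"roll": 0,"jaw": 0.5}
    - {"tx": 0.0109,"ty": 0.0278,"tz": 0,"roll": 0,"jaw": 0.5}
    - {"tx": 0.0109,"ty": 0.0278,"tz": 0,"roll": 0,"jaw": 0.5}
    - {"tx": 0,"ty": 0,"tz": 0,"roll": 0,"jaw": 0.5}
    - {"tx": 0,"ty": 0,"tz": 0,"roll": 0,"jaw": 0.5}

```text
time: 14.87
ee_pos: [0.5815, 0.0911, 0.1892]
orientation: [180.0, 0.0, -6.1]
wrist_force: [-1.2, -1.2, -1.5]
gripper_width: 0.0548
grasp_force: 15.0
```

Run:
```python
from find import *
shot('wrist','w5'); shot('scene','s5'); s=ctrl.sense(); print(s['ee_pos'],s['orientation'],s['time'])
b=cv2.imread('pics/w5.png');c=cv2.imread('pics/s5.png')[90:300,140:460]
cv2.imwrite('pics/c5.png',np.hstack([cv2.resize(b,(400,300)),cv2.resize(c,(400,300))]))
```

```text
[0.58094212 0.08964325 0.18909673] [ 1.79985808e+02  3.70810916e-02 -6.18404106e+00] 14.9667
```

View pics/c5.png

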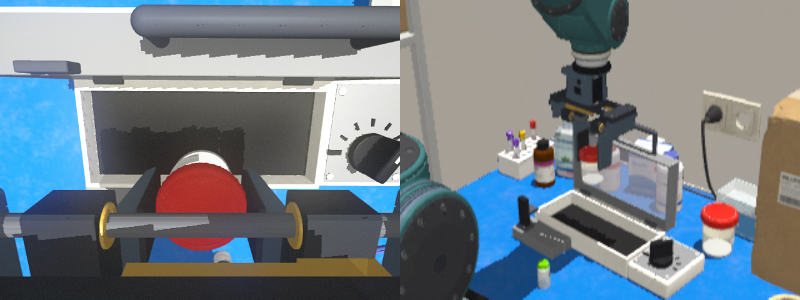

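The cup is held upright over the tray. With this yaw the wrist camera would come down next to the raised handle, so I'll turn half a turn first.

Call:
jog_arm:
  deltas:
    - {"tx": 0,"ty": 0,"tz": 0.005,"roll": 0.12,"jaw": 0.5}
    - {"tx": 0,"ty": 0,"tz": 0.005,"roll": 0.12,"jaw": 0.5}
    - {"tx": 0,"ty": 0,"tz": 0,"roll": 0.12,"jaw": 0.5}
    - {"tx": 0,"ty": 0,"tz": 0,"roll": 0.12,"jaw": 0.5}
    - {"tx": 0,"ty": 0,"tz": 0,"roll": 0.12,"jaw": 0.5}
    - {"tx": 0,"ty": 0,"tz": 0,"roll": 0.12,"jaw": 0.5}
    - {"tx": 0,"ty": 0,"tz": 0,"roll": 0.12,"jaw": 0.5}
    - {"tx": 0,"ty": 0,"tz": 0,"roll": 0.12,"jaw": 0.5}
    - {"tx": 0,"ty": 0,"tz": 0,"roll": 0.12,"jaw": 0.5}
    - {"tx": 0,"ty": 0,"tz": 0,"roll": 0.12,"jaw": 0.5}
    - {"tx": 0,"ty": 0,"tz": 0,"roll": 0.12,"jaw": 0.5}
    - {"tx": 0,"ty": 0,"tz": 0,"roll": 0.12,"jaw": 0.5}
    - {"tx": 0,"ty": 0,"tz": 0,"roll": 0.12,"jaw": 0.5}
    - {"tx": 0,"ty": 0,"tz": 0,"roll": 0.12,"jaw": 0.5}
    - {"tx": 0,"ty": 0,"tz": 0,"roll": 0.12,"jaw": 0.5}
    - {"tx": 0,"ty": 0,"tz": 0,"roll": 0.12,"jaw": 0.5}
    - {"tx": 0,"ty": 0,"tz": 0,"roll": 0.12,"jaw": 0.5}
    - {"tx": 0,"ty": 0,"tz": 0,"roll": 0.12,"jaw": 0.5}
    - {"tx": 0,"ty": 0,"tz": 0,"roll": 0.12,"jaw": 0.5}
    - {"tx": 0,"ty": 0,"tz": 0,"roll": 0.12,"jaw": 0.5}

```text
time: 16.63
ee_pos: [0.581, 0.0888, 0.1993]
orientation: [-180.0, -0.0, 131.6]
wrist_force: [0.4, -0.9, -1.4]
gripper_width: 0.0551
grasp_force: 15.0
```

Call:
jog_arm:
  deltas:
    - {"tx": 0,"ty": 0,"tz": 0,"roll": 0.12,"jaw": 0.5}
    - {"tx": 0,"ty": 0,"tz": 0,"roll": 0.12,"jaw": 0.5}
    - {"tx": 0,"ty": 0,"tz": -0.01,"roll": 0.12,"jaw": 0.5}
    - {"tx": 0,"ty": 0,"tz": -0.02,"roll": 0.12,"jaw": 0.5}
    - {"tx": 0,"ty": 0,"tz": -0.02,"roll": 0.12,"jaw": 0.5}
    - {"tx": 0,"ty": 0,"tz": -0.02,"roll": 0.1416,"jaw": 0.5}
    - {"tx": 0,"ty": 0,"tz": -0.015,"roll": 0,"jaw": 0.5}
    - {"tx": 0,"ty": 0,"tz": -0.015,"roll": 0,"jaw": 0.5}
    - {"tx": 0,"ty": 0,"tz": -0.012,"roll": 0,"jaw": 0.5}
    - {"tx": 0,"ty": 0,"tz": -0.008,"roll": 0,"jaw": 0.5}
    - {"tx": 0,"ty": 0,"tz": -0.006,"roll": 0,"jaw": 0.5}
    - {"tx": 0,"ty": 0,"tz": -0.003,"roll": 0,"jaw": 0.5}
    - {"tx": 0,"ty": 0,"tz": -0.002,"roll": 0,"jaw": 0.5}
    - {"tx": 0,"ty": 0,"tz": 0,"roll": 0,"jaw": 0.5}

```text
time: 17.8
ee_pos: [0.5816, 0.0899, 0.0684]
orientation: [180.0, 0.0, 172.9]
wrist_force: [-0.4, 0.5, -1.9]
gripper_width: 0.0549
grasp_force: 15.0
```

Call:
jog_arm:
  deltas:
    - {"tx": 0,"ty": 0,"tz": -0.001,"roll": 0,"jaw": 0.45}
    - {"tx": 0,"ty": 0,"tz": 0,"roll": 0,"jaw": 0.35}
    - {"tx": 0,"ty": 0,"tz": 0,"roll": 0,"jaw": 0.25}
    - {"tx": 0,"ty": 0,"tz": 0,"roll": 0,"jaw": 0.15}
    - {"tx": 0,"ty": 0,"tz": 0,"roll": 0,"jaw": 0.1}
    - {"tx": 0,"ty": 0,"tz": 0.01,"roll": 0,"jaw": 0.1}
    - {"tx": 0,"ty": 0,"tz": 0.02,"roll": 0,"jaw": 0.1}
    - {"tx": 0,"ty": 0,"tz": 0.03,"roll": 0,"jaw": 0.1}
    - {"tx": 0,"ty": 0,"tz": 0.03,"roll": 0,"jaw": 0.1}
    - {"tx": 0,"ty": 0,"tz": 0.04,"roll": 0,"jaw": 0.1}
    - {"tx": 0,"ty": 0,"tz": 0.04,"roll": 0,"jaw": 0.1}
    - {"tx": 0,"ty": 0,"tz": 0.04,"roll": 0,"jaw": 0.1}
    - {"tx": 0,"ty": -0.01,"tz": 0.04,"roll": -0.12,"jaw": 0.4}
    - {"tx": 0,"ty": -0.01,"tz": 0,"roll": -0.12,"jaw": 0.6}
    - {"tx": 0,"ty": -0.01,"tz": 0,"roll": -0.12,"jaw": 0.6}
    - {"tx": 0,"ty": -0.009,"tz": 0,"roll": -0.12,"jaw": 0.6}
    - {"tx": 0,"ty": 0,"tz": 0,"roll": -0.12,"jaw": 0.6}
    - {"tx": 0,"ty": 0,"tz": 0,"roll": -0.12,"jaw": 0.6}
    - {"tx": 0,"ty": 0,"tz": 0,"roll": -0.12,"jaw": 0.6}
    - {"tx": 0,"ty": 0,"tz": 0,"roll": -0.12,"jaw": 0.6}

```text
time: 19.47
ee_pos: [0.5812, 0.0509, 0.3182]
orientation: [180.0, 0.0, 117.5]
wrist_force: [0.3, 0.5, 0.3]
gripper_width: 0.0369
grasp_force: 0.0
```

Run:
```python
from find import *
shot('wrist','w6'); shot('scene','s6'); shot('top','t6'); s=ctrl.sense(); print(s['ee_pos'],s['orientation'],s['time']); reds('w6',.071);reds('t6',.071,120)
b=cv2.imread('pics/w6.png');c=cv2.imread('pics/s6.png')[90:300,140:460]
cv2.imwrite('pics/c6.png',np.hstack([cv2.resize(b,(400,300)),cv2.resize(c,(400,300))]))
```

```text
[0.58129613 0.05096537 0.31795766] [1.79976322e+02 1.20409626e-02 1.18026692e+02] 19.6167
w6 (np.float64(344.0), np.float64(169.5)) [ 314  139   61   62 2951] [0.5843 0.0913 0.071 ]
w6 (np.float64(620.0), np.float64(167.5)) [ 601  147   39   42 1253] [0.8089 0.2103 0.071 ]
w6 (np.float64(343.5), np.float64(407.0)) [ 309  394   70   27 1151] [ 0.705  -0.1337  0.071 ]
t6 (np.float64(356.5), np.float64(185.5)) [344 173  26  26 498] [ 0.7167 -0.1476  0.071 ]
t6 (np.float64(473.0), np.float64(296.0)) [460 283  27  27 542] [ 0.3917 -0.4854  0.071 ]
```

View pics/c6.png

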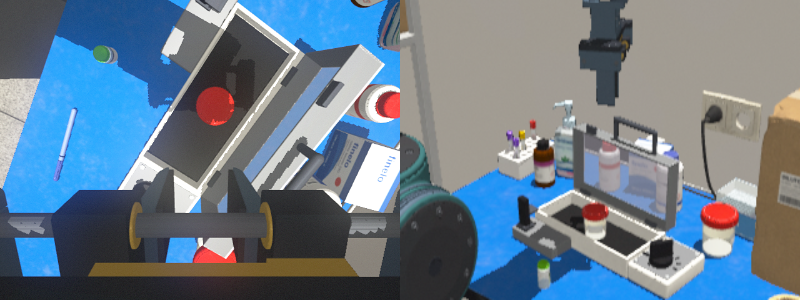

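The cup stands upright mid-tray at about (0.584, 0.091), and the cover is resting on its stop. Returning to the handle.

Call:
jog_arm:
  deltas:
    - {"tx": 0.018,"ty": 0,"tz": 0,"roll": -0.1186,"jaw": 0.56}
    - {"tx": 0.018,"ty": 0,"tz": 0,"roll": -0.1186,"jaw": 0.56}
    - {"tx": 0.018,"ty": 0,"tz": 0,"roll": -0.1186,"jaw": 0.56}
    - {"tx": 0.018,"ty": 0,"tz": 0,"roll": -0.1186,"jaw": 0.56}
    - {"tx": 0.019,"ty": 0,"tz": 0,"roll": -0.1186,"jaw": 0.56}
    - {"tx": 0,"ty": 0,"tz": -0.02,"roll": 0,"jaw": 0.56}
    - {"tx": 0,"ty": 0,"tz": -0.02,"roll": 0,"jaw": 0.56}
    - {"tx": 0,"ty": 0,"tz": -0.02,"roll": 0,"jaw": 0.56}
    - {"tx": 0,"ty": 0,"tz": -0.015,"roll": 0,"jaw": 0.56}
    - {"tx": 0,"ty": 0,"tz": -0.01,"roll": 0,"jaw": 0.56}
    - {"tx": 0,"ty": 0,"tz": -0.008,"roll": 0,"jaw": 0.56}
    - {"tx": 0,"ty": 0,"tz": 0,"roll": 0,"jaw": 0.56}
    - {"tx": 0,"ty": 0,"tz": 0,"roll": 0,"jaw": 0.95}
    - {"tx": 0,"ty": 0,"tz": 0,"roll": 0,"jaw": 0.95}
    - {"tx": 0,"ty": 0,"tz": 0,"roll": 0,"jaw": 0.95}
    - {"tx": 0,"ty": 0,"tz": 0,"roll": 0,"jaw": 0.95}
    - {"tx": 0,"ty": 0,"tz": 0,"roll": 0,"jaw": 0.95}
    - {"tx": 0,"ty": 0,"tz": 0,"roll": 0,"jaw": 0.95}
  squeeze: 25

```text
time: 21.12
ee_pos: [0.6729, 0.051, 0.225]
orientation: [179.9, -0.0, 83.9]
wrist_force: [1.5, -0.4, 3.2]
gripper_width: 0.0113
grasp_force: 25.0
```

Run:
```python
import numpy as np
from scipy.optimize import least_squares
P=np.array([[0,.0687],[.0643,.1886],[.1272,.2215],[.1952,.2258],[.1983,.225]])
f=least_squares(lambda c:np.hypot(*(P-c).T)-.177,[.176,.048]); c=f.x; print(c,f.fun)
a=np.arctan2(.225-c[1],.1983-c[0]); e=np.arctan2(.0687-c[1],-c[0]); print(a,e)
N=44; u=np.linspace(0,1,N+1); t=a+(e-a)*u; 
x=c[0]+.177*np.cos(t); z=c[1]+.177*np.sin(t); dx=np.diff(x)+(0-x[-1]+x[0]-.1983+ .0)*0; 
for i in range(N): print(i,'%.4f %.4f %.4f'%(dx[i]*.9946,-dx[i]*.1035,z[i+1]-z[i]))
print(x[-1],z[-1])
```

```text
[0.17538894 0.05026529] [-0.00064491  0.00041827  0.0008862  -0.00035088 -0.00076965]
1.4404209458024528 3.036869565581617
0 -0.0063 0.0007 0.0007
1 -0.0064 0.0007 0.0005
2 -0.0064 0.0007 0.0003
3 -0.0064 0.0007 0.0000
4 -0.0064 0.0007 -0.0002
5 -0.0064 0.0007 -0.0004
6 -0.0064 0.0007 -0.0007
7 -0.0063 0.0007 -0.0009
8 -0.0063 0.0007 -0.0011
9 -0.0062 0.0006 -0.0014
10 -0.0062 0.0006 -0.0016
11 -0.0061 0.0006 -0.0018
12 -0.0061 0.0006 -0.0020
13 -0.0060 0.0006 -0.0023
14 -0.0059 0.0006 -0.0025
15 -0.0058 0.0006 -0.0027
16 -0.0057 0.0006 -0.0029
17 -0.0056 0.0006 -0.0031
18 -0.0055 0.0006 -0.0033
19 -0.0054 0.0006 -0.0035
20 -0.0052 0.0005 -0.0037
21 -0.0051 0.0005 -0.0039
22 -0.0049 0.0005 -0.0041
23 -0.0048 0.0005 -0.0042
24 -0.0046 0.0005 -0.0044
25 -0.0045 0.0005 -0.0046
26 -0.0043 0.0004 -0.0047
27 -0.0041 0.0004 -0.0049
28 -0.0040 0.0004 -0.0050
29 -0.0038 0.0004 -0.0052
30 -0.0036 0.0004 -0.0053
31 -0.0034 0.0004 -0.0054
32 -0.0032 0.0003 -0.0056
33 -0.0030 0.0003 -0.0057
34 -0.0028 0.0003 -0.0058
35 -0.0026 0.0003 -0.0059
36 -0.0024 0.0002 -0.0060
37 -0.0021 0.0002 -0.0061
38 -0.0019 0.0002 -0.0061
39 -0.0017 0.0002 -0.0062
40 -0.0015 0.0002 -0.0063
41 -0.0012 0.0001 -0.0063
42 -0.0010 0.0001 -0.0063
43 -0.0008 0.0001 -0.0064
-0.0006413777775365892 0.06876741368208003
```

Fit residual is under 1 mm. Swinging the cover shut in two stages, about 0.43 rad/s.

Call:
jog_arm:
  deltas:
    - {"tx": -0.0063,"ty": 0.0007,"tz": 0.0007,"roll": 0,"jaw": 0.95}
    - {"tx": -0.0064,"ty": 0.0007,"tz": 0.0005,"roll": 0,"jaw": 0.95}
    - {"tx": -0.0064,"ty": 0.0007,"tz": 0.0003,"roll": 0,"jaw": 0.95}
    - {"tx": -0.0064,"ty": 0.0007,"tz": 0,"roll": 0,"jaw": 0.95}
    - {"tx": -0.0064,"ty": 0.0007,"tz": -0.0002,"roll": 0,"jaw": 0.95}
    - {"tx": -0.0064,"ty": 0.0007,"tz": -0.0004,"roll": 0,"jaw": 0.95}
    - {"tx": -0.0064,"ty": 0.0007,"tz": -0.0007,"roll": 0,"jaw": 0.95}
    - {"tx": -0.0063,"ty": 0.0007,"tz": -0.0009,"roll": 0,"jaw": 0.95}
    - {"tx": -0.0063,"ty": 0.0007,"tz": -0.0011,"roll": 0,"jaw": 0.95}
    - {"tx": -0.0062,"ty": 0.0006,"tz": -0.0014,"roll": 0,"jaw": 0.95}
    - {"tx": -0.0062,"ty": 0.0006,"tz": -0.0016,"roll": 0,"jaw": 0.95}
    - {"tx": -0.0061,"ty": 0.0006,"tz": -0.0018,"roll": 0,"jaw": 0.95}
    - {"tx": -0.0061,"ty": 0.0006,"tz": -0.002,"roll": 0,"jaw": 0.95}
    - {"tx": -0.006,"ty": 0.0006,"tz": -0.0023,"roll": 0,"jaw": 0.95}
    - {"tx": -0.0059,"ty": 0.0006,"tz": -0.0025,"roll": 0,"jaw": 0.95}
    - {"tx": -0.0058,"ty": 0.0006,"tz": -0.0027,"roll": 0,"jaw": 0.95}
    - {"tx": -0.0057,"ty": 0.0006,"tz": -0.0029,"roll": 0,"jaw": 0.95}
    - {"tx": -0.0056,"ty": 0.0006,"tz": -0.0031,"roll": 0,"jaw": 0.95}
    - {"tx": -0.0055,"ty": 0.0006,"tz": -0.0033,"roll": 0,"jaw": 0.95}
    - {"tx": -0.0054,"ty": 0.0006,"tz": -0.0035,"roll": 0,"jaw": 0.95}

```text
time: 22.78
ee_pos: [0.5499, 0.0641, 0.1951]
orientation: [-180.0, -0.0, 83.9]
wrist_force: [1.9, 6.0, -0.9]
gripper_width: 0.0111
grasp_force: 25.0
```

Call:
jog_arm:
  deltas:
    - {"tx": -0.0052,"ty": 0.0005,"tz": -0.0037,"roll": 0,"jaw": 0.95}
    - {"tx": -0.0051,"ty": 0.0005,"tz": -0.0039,"roll": 0,"jaw": 0.95}
    - {"tx": -0.0049,"ty": 0.0005,"tz": -0.0041,"roll": 0,"jaw": 0.95}
    - {"tx": -0.0048,"ty": 0.0005,"tz": -0.0042,"roll": 0,"jaw": 0.95}
    - {"tx": -0.0046,"ty": 0.0005,"tz": -0.0044,"roll": 0,"jaw": 0.95}
    - {"tx": -0.0045,"ty": 0.0005,"tz": -0.0046,"roll": 0,"jaw": 0.95}
    - {"tx": -0.0043,"ty": 0.0004,"tz": -0.0047,"roll": 0,"jaw": 0.95}
    - {"tx": -0.0041,"ty": 0.0004,"tz": -0.0049,"roll": 0,"jaw": 0.95}
    - {"tx": -0.004,"ty": 0.0004,"tz": -0.005,"roll": 0,"jaw": 0.95}
    - {"tx": -0.0038,"ty": 0.0004,"tz": -0.0052,"roll": 0,"jaw": 0.95}
    - {"tx": -0.0036,"ty": 0.0004,"tz": -0.0053,"roll": 0,"jaw": 0.95}
    - {"tx": -0.0034,"ty": 0.0004,"tz": -0.0054,"roll": 0,"jaw": 0.95}
    - {"tx": -0.0032,"ty": 0.0003,"tz": -0.0056,"roll": 0,"jaw": 0.95}
    - {"tx": -0.003,"ty": 0.0003,"tz": -0.0057,"roll": 0,"jaw": 0.95}
    - {"tx": -0.0028,"ty": 0.0003,"tz": -0.0058,"roll": 0,"jaw": 0.95}
    - {"tx": -0.0026,"ty": 0.0003,"tz": -0.0059,"roll": 0,"jaw": 0.95}
    - {"tx": -0.0024,"ty": 0.0002,"tz": -0.006,"roll": 0,"jaw": 0.95}
    - {"tx": -0.0021,"ty": 0.0002,"tz": -0.0061,"roll": 0,"jaw": 0.95}

```text
time: 24.28
ee_pos: [0.4822, 0.0712, 0.1047]
orientation: [179.9, -0.0, 83.9]
wrist_force: [5.0, 9.5, -1.1]
gripper_width: 0.0113
grasp_force: 25.0
```

Call:
jog_arm:
  deltas:
    - {"tx": -0.0019,"ty": 0.0002,"tz": -0.0061,"roll": 0,"jaw": 0.95}
    - {"tx": -0.0017,"ty": 0.0002,"tz": -0.0062,"roll": 0,"jaw": 0.95}
    - {"tx": -0.0015,"ty": 0.0002,"tz": -0.0063,"roll": 0,"jaw": 0.95}
    - {"tx": -0.0012,"ty": 0.0001,"tz": -0.0063,"roll": 0,"jaw": 0.95}
    - {"tx": -0.0007,"ty": 0.0001,"tz": -0.004,"roll": 0,"jaw": 0.95}
    - {"tx": -0.0006,"ty": 0.0001,"tz": -0.004,"roll": 0,"jaw": 0.95}
    - {"tx": -0.0004,"ty": 0,"tz": -0.003,"roll": 0,"jaw": 0.95}
    - {"tx": 0,"ty": 0,"tz": -0.002,"roll": 0,"jaw": 0.95}
    - {"tx": 0,"ty": 0,"tz": 0,"roll": 0,"jaw": 0.95}
    - {"tx": 0,"ty": 0,"tz": 0,"roll": 0,"jaw": 0.95}
    - {"tx": 0,"ty": 0,"tz": 0,"roll": 0,"jaw": 0.95}

```text
time: 25.2
ee_pos: [0.4756, 0.0719, 0.0683]
orientation: [179.8, -0.0, 83.9]
wrist_force: [0.1, 2.0, 23.6]
gripper_width: 0.0113
grasp_force: 25.0
```

Call:
jog_arm:
  deltas:
    - {"tx": 0,"ty": 0,"tz": 0.001,"roll": 0,"jaw": 0.56}
    - {"tx": 0,"ty": 0,"tz": 0,"roll": 0,"jaw": 0.56}
    - {"tx": 0,"ty": 0,"tz": 0,"roll": 0,"jaw": 0.56}
    - {"tx": 0,"ty": 0,"tz": 0.02,"roll": 0,"jaw": 0.56}
    - {"tx": 0,"ty": 0,"tz": 0.035,"roll": 0,"jaw": 0.56}
    - {"tx": 0,"ty": 0,"tz": 0.035,"roll": 0,"jaw": 0.5}
    - {"tx": 0,"ty": 0,"tz": 0.035,"roll": 0,"jaw": 0.4}
    - {"tx": 0.0022,"ty": 0.012,"tz": 0,"roll": 0.121,"jaw": 0.4}
    - {"tx": 0.0022,"ty": 0.012,"tz": 0,"roll": 0.121,"jaw": 0.4}
    - {"tx": 0.0022,"ty": 0.012,"tz": 0,"roll": 0.121,"jaw": 0.4}
    - {"tx": 0.0022,"ty": 0.012,"tz": 0,"roll": 0.121,"jaw": 0.4}
    - {"tx": 0.0022,"ty": 0.012,"tz": 0,"roll": 0.121,"jaw": 0.4}
    - {"tx": 0.0022,"ty": 0.012,"tz": 0,"roll": 0.121,"jaw": 0.4}
    - {"tx": 0.0022,"ty": 0.012,"tz": 0,"roll": 0.121,"jaw": 0.4}
    - {"tx": 0.0022,"ty": 0.012,"tz": 0,"roll": 0.121,"jaw": 0.4}
    - {"tx": 0.0022,"ty": 0.012,"tz": 0,"roll": 0.121,"jaw": 0.4}
    - {"tx": 0.0022,"ty": 0.012,"tz": 0,"roll": 0.121,"jaw": 0.4}
    - {"tx": 0.0022,"ty": 0.012,"tz": 0,"roll": 0.121,"jaw": 0.4}
    - {"tx": 0.0022,"ty": 0.012,"tz": 0,"roll": 0.121,"jaw": 0.4}
    - {"tx": 0.0022,"ty": 0.012,"tz": 0,"roll": 0.121,"jaw": 0.4}

```text
time: 26.87
ee_pos: [0.5023, 0.228, 0.1924]
orientation: [-180.0, -0.1, 174.3]
wrist_force: [0.6, -0.4, 0.3]
gripper_width: 0.0551
grasp_force: 0.0
```

Run:
```python
from find import *
shot('wrist','w7'); shot('scene','s7'); shot('top','t7'); s=ctrl.sense(); print(s['ee_pos'],s['orientation'],s['time']); print(w2px('w7',[[.505,.228,.09]]))
b=cv2.imread('pics/w7.png');c=cv2.imread('pics/s7.png')[90:300,140:460]
cv2.imwrite('pics/c7.png',np.hstack([cv2.resize(b,(400,300)),cv2.resize(c,(400,300))]))
```

```text
[0.50235836 0.22785088 0.19249138] [-1.79960075e+02 -5.32626204e-02  1.73918940e+02] 27.0167
[[321.32012602 255.12934568]]
```

View pics/c7.png

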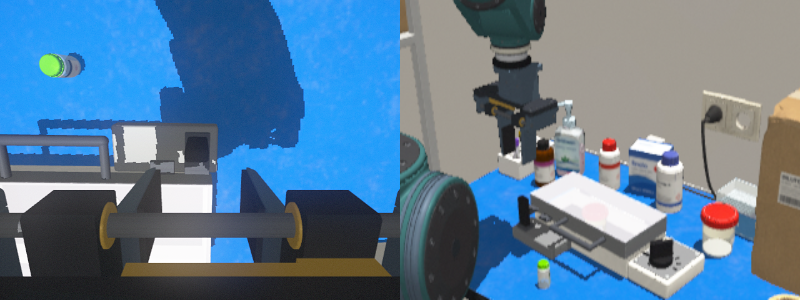

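The cover is shut over the cup (visible through the clear top), and the tab sits between the fingers at about (317,240). Next I'll pinch it and slide it back.

Call:
jog_arm:
  deltas:
    - {"tx": 0.001,"ty": 0,"tz": -0.02,"roll": 0,"jaw": 0.4}
    - {"tx": 0.001,"ty": 0,"tz": -0.025,"roll": 0,"jaw": 0.4}
    - {"tx": 0,"ty": 0,"tz": -0.025,"roll": 0,"jaw": 0.4}
    - {"tx": 0,"ty": 0,"tz": -0.02,"roll": 0,"jaw": 0.4}
    - {"tx": 0,"ty": 0,"tz": -0.013,"roll": 0,"jaw": 0.4}
    - {"tx": 0,"ty": 0,"tz": 0,"roll": 0,"jaw": 0.8}
    - {"tx": 0,"ty": 0,"tz": 0,"roll": 0,"jaw": 0.85}
    - {"tx": 0,"ty": 0,"tz": 0,"roll": 0,"jaw": 0.85}
    - {"tx": 0,"ty": 0,"tz": 0,"roll": 0,"jaw": 0.85}
    - {"tx": 0,"ty": 0,"tz": 0,"roll": 0,"jaw": 0.85}
    - {"tx": 0,"ty": 0,"tz": 0,"roll": 0,"jaw": 0.85}
  squeeze: 15

```text
time: 27.93
ee_pos: [0.5051, 0.2258, 0.0913]
orientation: [-179.8, 0.0, 174.1]
wrist_force: [1.6, -31.5, 12.1]
gripper_width: 0.0268
grasp_force: 15.1
```

Call:
jog_arm:
  deltas:
    - {"tx": -0.0005,"ty": -0.005,"tz": 0,"roll": 0,"jaw": 0.85}
    - {"tx": -0.0005,"ty": -0.005,"tz": 0,"roll": 0,"jaw": 0.85}
    - {"tx": -0.0005,"ty": -0.005,"tz": 0,"roll": 0,"jaw": 0.85}
    - {"tx": -0.0005,"ty": -0.005,"tz": 0,"roll": 0,"jaw": 0.85}
    - {"tx": -0.0005,"ty": -0.005,"tz": 0,"roll": 0,"jaw": 0.85}
    - {"tx": -0.0005,"ty": -0.005,"tz": 0,"roll": 0,"jaw": 0.85}
    - {"tx": -0.0005,"ty": -0.005,"tz": 0,"roll": 0,"jaw": 0.85}
    - {"tx": -0.0005,"ty": -0.004,"tz": 0,"roll": 0,"jaw": 0.85}
    - {"tx": 0,"ty": -0.0005,"tz": 0,"roll": 0,"jaw": 0.85}
    - {"tx": 0,"ty": 0,"tz": 0,"roll": 0,"jaw": 0.85}
    - {"tx": 0,"ty": 0,"tz": 0,"roll": 0,"jaw": 0.85}

```text
time: 28.85
ee_pos: [0.5012, 0.1883, 0.0912]
orientation: [180.0, 0.0, 174.0]
wrist_force: [-4.4, -1.7, 11.6]
gripper_width: 0.0238
grasp_force: 15.0
```

Call:
jog_arm:
  deltas:
    - {"tx": 0,"ty": -0.002,"tz": 0,"roll": 0,"jaw": 0.85}
    - {"tx": 0,"ty": -0.001,"tz": 0,"roll": 0,"jaw": 0.85}
    - {"tx": 0,"ty": 0,"tz": 0,"roll": 0,"jaw": 0.85}
    - {"tx": 0,"ty": 0,"tz": 0,"roll": 0,"jaw": 0.85}

```text
time: 29.18
ee_pos: [0.501, 0.1854, 0.0912]
orientation: [180.0, 0.0, 174.0]
wrist_force: [-6.0, -0.8, 14.1]
gripper_width: 0.0239
grasp_force: 15.0
```

Call:
jog_arm:
  deltas:
    - {"tx": 0,"ty": -0.002,"tz": 0,"roll": 0,"jaw": 0.85}
    - {"tx": 0,"ty": -0.002,"tz": 0,"roll": 0,"jaw": 0.85}
    - {"tx": 0,"ty": 0,"tz": 0,"roll": 0,"jaw": 0.85}
    - {"tx": 0,"ty": 0,"tz": 0,"roll": 0,"jaw": 0.85}

```text
time: 29.52
ee_pos: [0.501, 0.1828, 0.0913]
orientation: [179.8, 0.0, 173.9]
wrist_force: [-8.8, 18.1, 10.6]
gripper_width: 0.0238
grasp_force: 15.0
```

Stop reached and latch locked. Moving to the dial.

Call:
jog_arm:
  deltas:
    - {"tx": 0,"ty": 0.002,"tz": 0,"roll": 0,"jaw": 0.45}
    - {"tx": 0,"ty": 0,"tz": 0,"roll": 0,"jaw": 0.45}
    - {"tx": 0,"ty": 0,"tz": 0.02,"roll": 0,"jaw": 0.45}
    - {"tx": 0,"ty": 0,"tz": 0.035,"roll": 0,"jaw": 0.45}
    - {"tx": 0,"ty": 0,"tz": 0.035,"roll": 0,"jaw": 0.45}
    - {"tx": 0,"ty": 0,"tz": 0.035,"roll": 0,"jaw": 0.45}
    - {"tx": 0.0041,"ty": -0.0238,"tz": 0,"roll": -0.0436,"jaw": 0.45}
    - {"tx": 0.0041,"ty": -0.0238,"tz": 0,"roll": -0.0436,"jaw": 0.45}
    - {"tx": 0.0041,"ty": -0.0238,"tz": 0,"roll": -0.0436,"jaw": 0.45}
    - {"tx": 0.0041,"ty": -0.0238,"tz": 0,"roll": -0.0436,"jaw": 0.45}
    - {"tx": 0.0041,"ty": -0.0238,"tz": 0,"roll": -0.0436,"jaw": 0.45}
    - {"tx": 0.0041,"ty": -0.0238,"tz": 0,"roll": -0.0436,"jaw": 0.45}
    - {"tx": 0.0041,"ty": -0.0238,"tz": 0,"roll": -0.0436,"jaw": 0.45}
    - {"tx": 0.0041,"ty": -0.0238,"tz": 0,"roll": -0.0436,"jaw": 0.45}
    - {"tx": 0.0041,"ty": -0.0238,"tz": 0,"roll": -0.0436,"jaw": 0.45}
    - {"tx": 0.0041,"ty": -0.0238,"tz": 0,"roll": -0.0436,"jaw": 0.45}
    - {"tx": 0.0041,"ty": -0.0238,"tz": 0,"roll": -0.0436,"jaw": 0.45}
    - {"tx": 0.0041,"ty": -0.0238,"tz": 0,"roll": -0.0436,"jaw": 0.45}
    - {"tx": 0,"ty": 0,"tz": 0,"roll": 0,"jaw": 0.45}

```text
time: 31.1
ee_pos: [0.5507, -0.1056, 0.2155]
orientation: [180.0, 0.1, 143.7]
wrist_force: [-0.2, 0.2, -0.8]
gripper_width: 0.0501
grasp_force: 0.0
```

Run:
```python
from find import *
shot('wrist','w8'); shot('scene','s8'); shot('top','t8'); s=ctrl.sense(); print(s['ee_pos'],s['orientation'],s['time'])
p=w2px('w8',[[.55,-.101,.082]]); print(p)
b=cv2.imread('pics/w8.png');c=cv2.imread('pics/s8.png')[90:300,140:460]; u,v=p[0].astype(int); u0,v0=max(0,u-100),max(0,v-75)
print(u0,v0)
cv2.imwrite('pics/c8.png',np.hstack([cv2.resize(b[v0:v0+150,u0:u0+200],(400,300),interpolation=cv2.INTER_CUBIC),cv2.resize(c,(400,300))]))
```

```text
[ 0.54983704 -0.10234555  0.21510518] [1.79996233e+02 9.78270906e-04 1.44016474e+02] 31.25
[[325.54553695 232.92074591]]
225 157
```

View pics/c8.png

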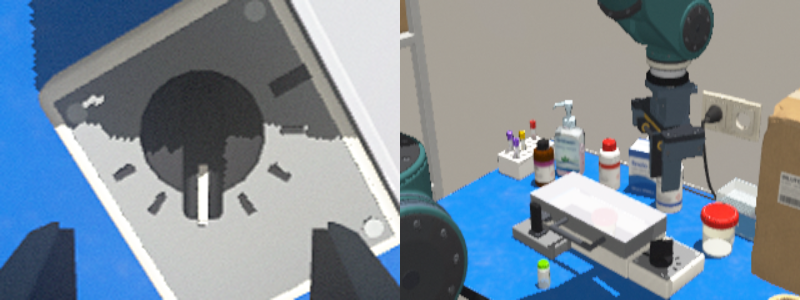

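The dial bar lines up with the fingers, and the pointer is on the fourth click counted from the thick tick (tick at crop (295,80), pointer tip at (203,225), i.e. w8 (326.5,269.5)).

Run:
```python
from h import *
t=px2w('w8',326.5,268.5,.082); print(t, t[:2]-.023*np.array([np.cos(np.radians(-36)),np.sin(np.radians(-36))]))
print(w2px('w8',[[.5498,-.1023,.082]]))
```

```text
[ 0.5712413  -0.11565739  0.082     ] [ 0.55263391 -0.10213833]
[[323.84144357 233.7786101 ]]
```

Call:
jog_arm:
  deltas:
    - {"tx": 0.0015,"ty": 0.0005,"tz": -0.02,"roll": 0,"jaw": 0.45}
    - {"tx": 0,"ty": 0,"tz": -0.025,"roll": 0,"jaw": 0.45}
    - {"tx": 0,"ty": 0,"tz": -0.025,"roll": 0,"jaw": 0.45}
    - {"tx": 0,"ty": 0,"tz": -0.025,"roll": 0,"jaw": 0.45}
    - {"tx": 0,"ty": 0,"tz": -0.02,"roll": 0,"jaw": 0.45}
    - {"tx": 0,"ty": 0,"tz": -0.015,"roll": 0,"jaw": 0.45}
    - {"tx": 0,"ty": 0,"tz": -0.011,"roll": 0,"jaw": 0.45}
    - {"tx": 0,"ty": 0,"tz": 0,"roll": 0,"jaw": 0.45}
    - {"tx": 0,"ty": 0,"tz": 0,"roll": 0,"jaw": 0.95}
    - {"tx": 0,"ty": 0,"tz": 0,"roll": 0,"jaw": 0.95}
    - {"tx": 0,"ty": 0,"tz": 0,"roll": 0,"jaw": 0.95}
    - {"tx": 0,"ty": 0,"tz": 0,"roll": 0,"jaw": 0.95}
    - {"tx": 0,"ty": 0,"tz": 0,"roll": 0,"jaw": 0.95}
    - {"tx": 0,"ty": 0,"tz": 0,"roll": 0,"jaw": 0.95}
  squeeze: 20

```text
time: 32.42
ee_pos: [0.5518, -0.102, 0.0745]
orientation: [180.0, 0.0, 144.0]
wrist_force: [-1.3, -5.1, 6.8]
gripper_width: 0.014
grasp_force: 20.0
```

Call:
jog_arm:
  deltas:
    - {"tx": 0,"ty": 0,"tz": 0,"roll": 0.1,"jaw": 0.95}
    - {"tx": 0,"ty": 0,"tz": 0,"roll": 0.1,"jaw": 0.95}
    - {"tx": 0,"ty": 0,"tz": 0,"roll": 0.1,"jaw": 0.95}
    - {"tx": 0,"ty": 0,"tz": 0,"roll": 0.1,"jaw": 0.95}
    - {"tx": 0,"ty": 0,"tz": 0,"roll": 0.1,"jaw": 0.95}
    - {"tx": 0,"ty": 0,"tz": 0,"roll": 0.1,"jaw": 0.95}
    - {"tx": 0,"ty": 0,"tz": 0,"roll": 0.1,"jaw": 0.95}
    - {"tx": 0,"ty": 0,"tz": 0,"roll": 0.1,"jaw": 0.95}
    - {"tx": 0,"ty": 0,"tz": 0,"roll": 0.1,"jaw": 0.95}
    - {"tx": 0,"ty": 0,"tz": 0,"roll": 0.1,"jaw": 0.95}
    - {"tx": 0,"ty": 0,"tz": 0,"roll": 0.1,"jaw": 0.95}
    - {"tx": 0,"ty": 0,"tz": 0,"roll": 0.1,"jaw": 0.95}
    - {"tx": 0,"ty": 0,"tz": 0,"roll": 0.1,"jaw": 0.95}
    - {"tx": 0,"ty": 0,"tz": 0,"roll": 0.1,"jaw": 0.95}
    - {"tx": 0,"ty": 0,"tz": 0,"roll": 0.1,"jaw": 0.95}
    - {"tx": 0,"ty": 0,"tz": 0,"roll": 0.07,"jaw": 0.95}
    - {"tx": 0,"ty": 0,"tz": 0,"roll": 0,"jaw": 0.95}
    - {"tx": 0,"ty": 0,"tz": 0,"roll": 0,"jaw": 0.95}

```text
time: 33.92
ee_pos: [0.5517, -0.1019, 0.0745]
orientation: [-180.0, 0.0, -126.0]
wrist_force: [-0.8, 0.7, 6.0]
gripper_width: 0.0143
grasp_force: 20.0
```

Turned exactly 90°. Releasing, backing off and checking.

Call:
jog_arm:
  deltas:
    - {"tx": 0,"ty": 0,"tz": 0,"roll": 0,"jaw": 0.6}
    - {"tx": 0,"ty": 0,"tz": 0,"roll": 0,"jaw": 0.45}
    - {"tx": 0,"ty": 0,"tz": 0,"roll": 0,"jaw": 0.45}
    - {"tx": 0,"ty": 0,"tz": 0.02,"roll": 0,"jaw": 0.45}
    - {"tx": 0,"ty": 0,"tz": 0.03,"roll": 0,"jaw": 0.45}
    - {"tx": 0,"ty": 0,"tz": 0.04,"roll": 0,"jaw": 0.45}
    - {"tx": 0,"ty": 0,"tz": 0.04,"roll": 0,"jaw": 0.45}
    - {"tx": 0,"ty": -0.03,"tz": 0.03,"roll": 0,"jaw": 0.45}
    - {"tx": 0,"ty": -0.035,"tz": 0.03,"roll": 0,"jaw": 0.45}
    - {"tx": 0,"ty": -0.035,"tz": 0,"roll": 0,"jaw": 0.45}
    - {"tx": 0,"ty": -0.035,"tz": 0,"roll": 0,"jaw": 0.45}
    - {"tx": 0,"ty": -0.035,"tz": 0,"roll": 0,"jaw": 0.45}
    - {"tx": 0,"ty": -0.03,"tz": 0,"roll": 0,"jaw": 0.45}
    - {"tx": 0,"ty": 0,"tz": 0,"roll": 0,"jaw": 0.45}
    - {"tx": 0,"ty": 0,"tz": 0,"roll": 0,"jaw": 0.45}

```text
time: 35.17
ee_pos: [0.5511, -0.2991, 0.2603]
orientation: [180.0, -0.0, -126.1]
wrist_force: [-0.4, 0.4, 0.9]
gripper_width: 0.0502
grasp_force: 0.0
```

Run:
```python
from find import *
shot('scene','s9'); shot('top','t9')
a=cv2.imread('pics/t9.png')[165:315,220:420];c=cv2.imread('pics/s9.png')[150:300,200:400]
cv2.imwrite('pics/c9.png',np.hstack([cv2.resize(x,(400,300),interpolation=cv2.INTER_CUBIC) for x in (a,c)]))
```

```text
(no output)
```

View pics/c9.png

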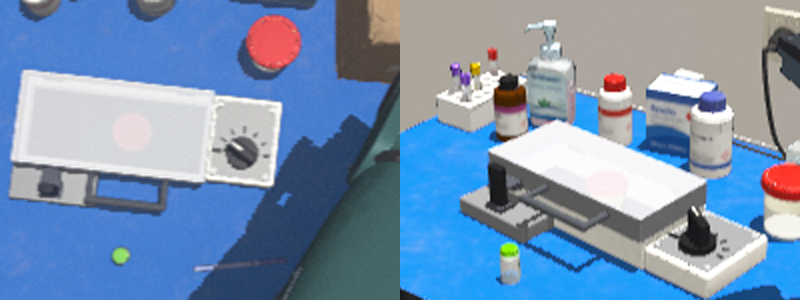

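The final view shows the cover shut over the upright cup and the latch tab back at its starting spot. The pointer is one click from the off tick, and the vial and bottle haven't moved.

```bash
python3 -c "
from rig import ctrl
print(ctrl.job_done())"
```

```text
the job is handed in; nothing more can be done
None
```

I handed the job in at about 35 s with no verdict shown: the one cup present (red-lidded cup_3) stands in the tray, the cover is shut and latched, the dial is on click 1, and the bottle and vial look untouched.

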